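Stack the spacer, washer and drive cap on a gearbox shaft

ROBOT

A 6-joint arm with a two-finger parallel gripper is mounted at the origin on the work surface. World frame = base frame: x ahead of the robot, y to its left, z up, the work surface at z = 0. Lengths are in m, angles in degrees, forces in N, time in s.
With the tool pointing down it reaches from about 0.375 to 0.9 m from the base axis. Payload 3.1 kg.
Tool frame: the origin (TCP) lies on the centre line of the jaws, within the pads' length; the fingertips stand 17 mm ahead of it and the grasp point (between the pads) lies 2 mm behind it; z points along the fingers, y is the line along which they close (so a half turn about z gives the same grasp; the last joint's range is limited). The gripper opens to 87 mm and grips with 3 to 60 N. Pads are 19 mm wide; open, the fingers measure 117 mm over their backs; the gripper's body (75 mm by 190 mm) begins 51 mm behind the grasp point.
Start: joints at [58.7, 30.224, 82.088, -0, 67.689, -10.227], TCP at [0.225, 0.583, 0.212] pointing down, gripper open.
Joint ranges: [-176.69, 176.69], [-43.24, 126.21], [12.49, 139.97], [-82, 262], [0, 151.66], [-163.58, 163.58]. Speed limits (degrees/s): [159.86, 159.86, 180, 180, 180, 180].

INTERFACE

Orientations are given as a 3x3 rotation matrix whose columns are the frame's x, y, z axes.
In Python, from rig import bot, imaging, finder gives the robot as it stands. The module is installed in compiled form; this text tells all that it offers.
- The arm moves only by the tool play_rows, never from a script. Its argument "motion" is a list that holds one entry, the list of rows, each a list of 6 numbers: the shift along the tool's x, y, z in normalised numbers (1 is 0.3 m), then the turn, a rotation vector about the tool's x, y, z in fractions of the full range, 1 being 120 degrees. In form: [[[dx, dy, dz, wx, wy, wz], ...]]. A call has 1 to 8 rows; each row is the pose to reach, as a shift and turn from the pose commanded when the call began, along the tool's axes at that moment; what a row does not reach only later rows make up. A row lasts 1/12 s, in which the tool goes at most 41.7 mm and 7.16 degrees, less where a joint would pass 70% of its speed; a pose out of reach is approached as far as the arm can. Shift and turn numbers lie between -1 and 1, and a call with a number outside is refused. A call with a gripper value outside its range is refused whole. "fingers" is the finger opening in m, from 0 to 0.087, set as the call begins (left out, the last holds). The fingers move at their own pace and stop on an object; the grip force is fixed at half the most. Time passes only in rows, so rows that repeat a pose let the fingers close. It gives the time, the measured TCP pose, the force, the opening and the grip force at its end, in the units of the state.
- bot.read_state(): the state, without advancing time (a new reading comes with each control period).
- imaging.capture(name): name is "scene" or "top"; returns a dict with "frame" (480x640x3 uint8, red, green, blue), "camera_matrix" (3x3 intrinsics, pixels), "R" (3x3) and "t" (3): a world point X has camera coordinates R X + t. Camera axes: x right, y down, z forward; pixel columns grow to the right and rows downward; lengths in m; the calibration is good to about 2 mm. A picture is of the moment at which its call begins. There is no depth.
- bot.hand_in(): hands the job in; it is judged then, once.
Trained networks look in the newest picture that a camera, given by its name, has taken for a name from the list of things; names that differ only in an ending like _2 or _b are one class to them, and where a whole thing is asked for, a point or a joint stands for the part that bears it (a point fixed in the world has none). Each returns a list of dicts, best first, with "confidence" (0 to 1); they miss things now and then, are a little off and sometimes report something else, mostly with a low value. They report only what shows in the picture. A call takes as long as a camera call. They do not tell look-alikes from the thing itself.
- finder.recognise(camera, name): "at" ([x, y, z] in m, in world coordinates, good to about 4 mm: the middle of the surface that is visible of it).
- finder.outline_of(camera, name): "pixels" (480x640 bool, what is visible of it).
The state is a dict: "time_s": time; "joint_positions": joint angles; "qvel": joint speeds; "tau": joint torques, N m; "position": TCP position; "tcp_rot": TCP orientation; "force": force on the tool from outside, world axes, zero at the start; "moment": the same for the moment, N m; "opening": opening from 0.0 (shut) to 1.0 (fully open); "grasp_force": force on a finger pad.
Only numpy, scipy, OpenCV 4.12 (cv2) and the standard library are available. Lean on these libraries where they do the work, as an engineer would, in place of code of your own. Each camera call takes 0.05 s, during which the arm holds its last target. There are 200 camera calls.

TASK

Rebuild the stack on the upright shaft of the gearbox cover: first the big spacer ring fully home on the cover, then the thinner washer flat on top of it, and last the aluminium cap, its square socket fully home over the shaft's square end so that it lies flat on the washer. The shaft may stand at any angle, so rest the cap on it lightly and turn it until it drops on: never press it hard (stay below 30 N). Let go of everything, and leave the jar, the carton and the wrench where they are.

Things in the scene. Friction and masses are not known exactly. Their poses are not given: they have to be found in the camera images.
- housing: Gearbox end cover of bare aluminium, fixed to the bench: flange 190 x 150 x 14 mm, on it a round cone (radius 70 mm at height 14 mm, 60 mm at height 45 mm), on that a round boss 58 mm across, 12 mm high. Out of the boss stands a steel shaft, coaxial with the cover. Origin at the centre of its underside, on the bench, z up.
- seat (a point): Centre of the boss's top face (57 mm above the bench), on the shaft's axis, z up. From here up the shaft is 38 mm in diameter for 13 mm, then 30 mm for 12 mm, then a 20 x 20 mm square end 16 mm long, its top edges chamfered 1.5 mm. When home, the undersides of spacer, washer and cap lie 0, 14 and 26 mm above this point.
- shaft_end (a point): Centre of the top of the shaft's square end, 41 mm above the seat. Its axes are the cover's, not the square's: the square's angle about the vertical differs each time, is not measured (any angle, repeating every 90 degrees) and can only be felt or seen from above. The shaft turns stiffly (0.15 N m): the cap turned lightly on top of it does not turn it. It does not move up or down.
- spacer: The big spacer: plain steel ring 64 mm outside diameter, bore 41 mm, 14 mm thick, 0.11 to 0.21 kg, lying flat on the bench. Origin at the centre of its underside, z along its axis, up. Passes over the shaft's 38 mm part with 1.5 mm clearance all round.
- washer: The washer: plain steel ring 56 mm outside diameter, bore 33 mm, 12 mm thick, 0.08 to 0.15 kg, lying flat on the bench. Origin at the centre of its underside, z along its axis, up. Passes over the shaft's 30 mm part with 1.5 mm clearance all round but not over the 38 mm part.
- cap: The drive cap: bare aluminium, 47 mm high, 0.13 to 0.24 kg, standing upright on the bench. Round flange 56 mm across, 6 mm high at the foot, then a square body 40 x 40 mm up to 25 mm, then a square grip head. In its underside a blind, sharp-edged square socket 22 x 22 mm, 20 mm deep. Origin at the centre of its underside, z up; x and y square to the sides of socket, body and head.
- cap_head (a point): Centre of the cap's grip head, 24 x 24 mm, from 25 to 47 mm above the cap's underside; this point is 36 mm above it. The socket has 1 mm clearance a side on the shaft's square: it goes on only within about 6 degrees of one of four fitting angles; otherwise it rests on the shaft's end, 13.5 to 15 mm higher than when home.
- jar: Bystander: closed jar 60 mm across, 75 mm high. Origin at the centre of its underside.
- carton: Bystander: small cardboard carton 80 x 60 x 45 mm. Origin at the centre of its underside.
- wrench: Bystander: steel wrench 190 mm long lying on the bench along its own x axis.
There are look-alikes about, which are no part of the job. Leave any orange or red look-alike of the spacer alone.

How it is judged:
By the outcome, as a careful person would: the job done as asked, in the order asked, and still so for the second after the job is handed in, with the robot touching nothing.
It also fails if it takes over 67 s, if anything falls off the work surface, if the arm or the gripper's body presses on something with over 40 N, if the wrist force passes 120 N, or if a joint passes its speed limit or range.

## Working session

There is one attempt and no reset: what is moved stays moved. The work goes in short steps, Python scripts to look and compute and a tool call to move; the robot and the scene stay as the last step left them, time stands still between calls to the robot, and variables do not carry over. Pictures are saved under pics/ and viewed, at most 10 in all, crops included, and the job is handed in when it is done.

Besides the shell and the picture viewer there is one more tool, called after "Emit:" as name(argument=value, ...) on one line, values as JSON. play_rows: Moves the arm, as the interface text tells. Its arguments: {"type":"object","properties":{"motion":{"type":"array"},"fingers":{"type":"number"}},"required":["motion"]}

```bash
mkdir -p pics; ls; python3 - <<'E'
from rig import bot, imaging, finder
import cv2,numpy as np
s=bot.read_state();print({k:np.round(v,3).tolist() for k,v in s.items()})
for c in("scene","top"):
    d=imaging.capture(c);cv2.imwrite(f"pics/{c}0.png",d["frame"][...,::-1])
    print(c,np.round(d["camera_matrix"],1).tolist(),np.round(d["R"],3).tolist(),np.round(d["t"],3).tolist())
    for n in("housing","seat","shaft_end","spacer","washer","cap","cap_head","jar","carton","wrench"):
        for r in finder.recognise(c,n): 
            if r["confidence"]>.2: print(n,np.round(r["at"],3).tolist(),round(r["confidence"],2))
E
```

```text
pics
{'time_s': 0.0, 'joint_positions': [58.702, 30.277, 82.156, 0.0, 67.691, -10.227], 'qvel': [0.033, -0.018, -0.046, -0.006, -0.01, -0.008], 'tau': [0.0, -44.004, -17.66, 0.063, 0.058, -0.0], 'position': [0.224, 0.583, 0.211], 'tcp_rot': [[-0.933, 0.36, -0.001], [0.36, 0.933, -0.002], [0.0, -0.002, -1.0]], 'force': [-0.059, 0.486, 0.05], 'moment': [-0.002, 0.01, 0.036], 'grasp_force': 0.0, 'opening': 0.998}
scene [[520.4, 0.0, 316.7], [0.0, 520.4, 245.4], [0.0, 0.0, 1.0]] [[-0.797, 0.604, 0.001], [0.345, 0.456, -0.82], [-0.496, -0.653, -0.572]] [0.479, -0.139, 1.397]
housing [0.554, -0.107, 0.03] 0.76
seat [0.556, -0.11, 0.029] 0.7
shaft_end [0.552, -0.104, 0.029] 0.9
spacer [0.605, 0.195, 0.01] 0.97
spacer [0.719, 0.21, 0.015] 0.9
spacer [0.574, 0.327, 0.019] 0.84
spacer [0.621, 0.086, 0.013] 0.58
washer [0.47, 0.292, 0.011] 0.91
cap [0.511, 0.11, 0.023] 0.83
cap_head [0.508, 0.11, 0.022] 0.69
jar [0.753, 0.022, 0.052] 0.7
jar [0.506, 0.109, 0.025] 0.43
wrench [0.732, -0.281, 0.004] 0.76
top [[487.7, 0.0, 314.4], [0.0, 487.7, 237.3], [0.0, 0.0, 1.0]] [[-0.01, -1.0, -0.0], [-0.994, 0.01, -0.109], [0.109, -0.001, -0.994]] [0.017, 0.627, 0.813]
housing [0.528, -0.129, 0.031] 0.73
seat [0.525, -0.129, 0.031] 0.82
shaft_end [0.53, -0.126, 0.031] 0.79
shaft_end [0.726, -0.274, 0.008] 0.6
spacer [0.601, 0.194, 0.011] 0.76
spacer [0.712, 0.206, 0.012] 0.73
spacer [0.618, 0.082, 0.018] 0.69
spacer [0.569, 0.32, 0.014] 0.69
washer [0.464, 0.285, 0.013] 0.82
washer [0.726, -0.277, 0.009] 0.63
cap [0.498, 0.096, 0.025] 0.67
cap [0.725, -0.275, 0.01] 0.47
cap_head [0.502, 0.102, 0.028] 0.94
jar [0.733, -0.002, 0.072] 0.79
carton [0.706, 0.316, 0.045] 0.82
wrench [0.727, -0.277, 0.009] 0.72
```

View pics/scene0.png

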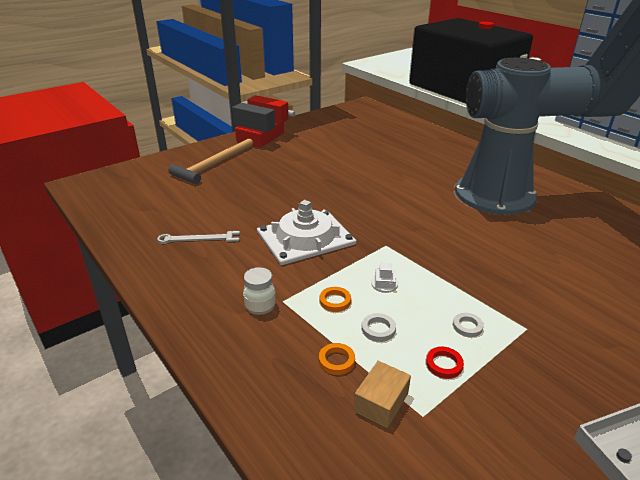

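View pics/top0.png

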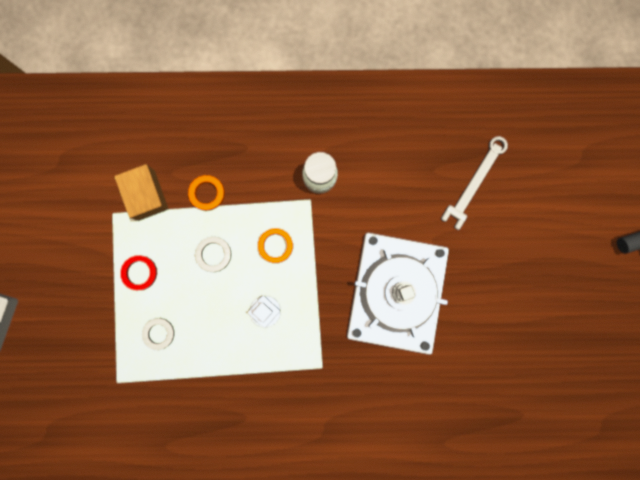

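The scene view shows the grey ring candidates: spacer at (379,326), washer at (468,324), cap at (385,277) and cover with shaft at (306,215). In the top view they are at (213,254), (157,333), (264,311) and (403,292).

These could be taken for the spacer, in top pixels: orange (206,192), orange (275,246), red (138,272), grey (213,254) and the smaller grey washer (157,333). I choose grey (213,254) and will check it in a close crop.

```bash
python3 - <<'E'
from rig import imaging
import cv2,numpy as np
T=imaging.capture("top")["frame"][...,::-1];S=imaging.capture("scene")["frame"][...,::-1]
def c(I,u,v,r): return cv2.resize(np.ascontiguousarray(I[v-r:v+r,u-r:u+r]),(266,266),interpolation=cv2.INTER_CUBIC)
m=np.vstack([np.hstack([c(T,213,254,26),c(T,157,333,26),c(T,264,311,26)]),np.hstack([c(T,403,292,26),c(S,306,218,26),c(S,385,277,26)])])
cv2.imwrite("pics/crop.png",m)
E
```

```text
(no output)
```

View pics/crop.png

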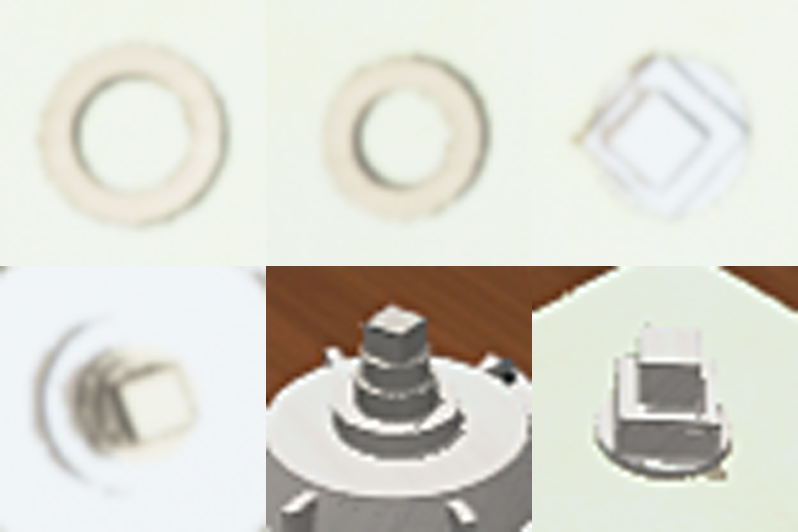

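The crop confirms my choice. The grey ring in tile 1 is the spacer, the smaller grey ring in tile 2 is the washer, and tile 3 is the cap. The shaft's square top is near top pixel (407.7,292.6) and scene pixel (305.2,202.8). Next I measure from both views with silhouettes.

```bash
cat > meas.py <<'E'
from rig import bot, imaging, finder
import cv2,numpy as np
from scipy.optimize import least_squares
def proj(c,X):
    p=(np.atleast_2d(X)@c["R"].T+c["t"])@c["camera_matrix"].T
    return p[:,:2]/p[:,2:]
a=np.linspace(0,2*np.pi,72,endpoint=False)
def circ(r,z): return np.c_[r*np.cos(a),r*np.sin(a),0*a+z]
def sq(h,z,t=0): 
    k=np.radians(45+90*np.arange(4)+t);return np.c_[h*2**.5*np.cos(k),h*2**.5*np.sin(k),0*k+z]
models={"spacer":np.r_[circ(.032,0),circ(.032,.014)],"washer":np.r_[circ(.028,0),circ(.028,.012)]}
def cen(p):
    h=cv2.convexHull(p.astype(np.float32)*16);m=cv2.moments(h);return np.array([m["m10"],m["m01"]])/m["m00"]/16,m["m00"]/256
def hull_of(mask):
    k,_=cv2.findContours(mask.astype(np.uint8),cv2.RETR_EXTERNAL,cv2.CHAIN_APPROX_NONE)
    return max(k,key=cv2.contourArea)[:,0,:]
E
python3 - <<'E'
from meas import *
C={n:imaging.capture(n) for n in("scene","top")}
def best(cam,n,near):
    o=[]
    for r in finder.outline_of(cam,n):
        p=hull_of(r["pixels"]);c,_=cen(p);o.append((np.linalg.norm(c-near),c,cv2.contourArea(cv2.convexHull(p.astype(np.int32))),round(r["confidence"],2)))
    return min(o,key=lambda x:x[0])
def tri(obs):
    f=lambda x:np.concatenate([(proj(C[k],x)[0]-v) for k,v in obs.items()])
    s=least_squares(f,[.55,0,.05]);return s.x,f(s.x)
for n,ns,nt in(("spacer",(379,326),(213,254)),("washer",(468,324),(157,333))):
    ob={"scene":best("scene",n,ns),"top":best("top",n,nt)}
    f=lambda x:np.concatenate([cen(proj(C[k],models[n]+x))[0]-o[1] for k,o in ob.items()])
    s=least_squares(f,[.55,.2,.0],diff_step=1e-4)
    print(n,s.x.round(4),f(s.x).round(2),[(o[1].round(1),o[2],cen(proj(C[k],models[n]+s.x))[1].round()) for k,o in ob.items()])
    # per-camera at z=0
    for k,o in ob.items():
        g=lambda x:cen(proj(C[k],models[n]+np.r_[x,0]))[0]-o[1]
        print(k,least_squares(g,[.55,.2],diff_step=1e-4).x.round(4))
print("shaft",tri({"top":np.array([407.7,292.6]),"scene":np.array([305.2,202.8])}))
for k,v in(("top",(407.7,292.6)),("scene",(305.2,202.8))):
    print(k,least_squares(lambda x:proj(C[k],np.r_[x,.098])[0]-v,[.5,-.1]).x.round(4))
for n,ns,nt in(("cap",(385,277),(264,311)),("cap_head",(385,277),(264,311)),("housing",(306,230),(403,292))):
    for k,v in(("scene",ns),("top",nt)):
        try:b=best(k,n,v);print(n,k,b[1].round(1),b[2],b[3])
        except Exception as e:print(n,k,e)
E
```

```text
Traceback (most recent call last):
AttributeError: 'float' object has no attribute 'round'
```

```bash
cat > m2.py <<'E'
from meas import *
C={n:imaging.capture(n) for n in("scene","top")}
def best(cam,n,near):
    o=[]
    for r in finder.outline_of(cam,n):
        p=hull_of(r["pixels"]);c,_=cen(p);o.append((np.linalg.norm(c-near),c,cv2.contourArea(cv2.convexHull(p.astype(np.int32))),r["confidence"]))
    return min(o,key=lambda x:x[0])
def tri(obs):
    f=lambda x:np.concatenate([(proj(C[k],x)[0]-v) for k,v in obs.items()])
    s=least_squares(f,[.55,0,.05]);return s.x.round(4),f(s.x).round(2)
def back(k,v,z,x0=(.5,.1)): return least_squares(lambda x:proj(C[k],np.r_[x,z])[0]-v,x0).x
E
python3 - <<'E'
from m2 import *
models["cap"]=np.r_[circ(.028,0),circ(.028,.006),sq(.012,.047,45)]
for n,ns,nt in(("spacer",(379,326),(213,254)),("washer",(468,324),(157,333)),("cap",(385,277),(264,311))):
    ob={"scene":best("scene",n,ns),"top":best("top",n,nt)}
    f=lambda x:np.concatenate([cen(proj(C[k],models[n]+x))[0]-o[1] for k,o in ob.items()])
    s=least_squares(f,[.55,.2,.0],diff_step=1e-4)
    print(n,s.x.round(4),f(s.x).round(2),[(o[1].round(1),o[2],round(cen(proj(C[k],models[n]+s.x))[1])) for k,o in ob.items()])
    for k,o in ob.items():
        g=lambda x:cen(proj(C[k],models[n]+np.r_[x,0]))[0]-o[1]
        print(k,least_squares(g,[.55,.2],diff_step=1e-4).x.round(4))
o=lambda tx,ty,u,v,r=26,s=266/52:(u-r+tx/s-.5,v-r+ty/s-.5)
for n,t,sc,z in(("shaft",[(118,112),(183,98),(195,148),(138,175)],[(96,57),(129,39),(162,54),(129,72)],.098),("caphead",[(123,90),(178,133),(128,188),(75,138)],[(108,62),(165,60),(172,96),(108,97)],.047)):
    T=np.array([o(*p,*((403,292) if n=="shaft" else (264,311))) for p in t]);S=np.array([o(*p,*((306,218) if n=="shaft" else (385,277))) for p in sc])
    print(n,tri({"top":T.mean(0),"scene":S.mean(0)}))
    for k,P in(("top",T),("scene",S)):
        W=np.array([back(k,p,z) for p in P]);E=np.roll(W,-1,0)-W
        print(k,W.mean(0).round(4),"len",np.linalg.norm(E,axis=1).round(4),"ang",(np.degrees(np.arctan2(E[:,1],E[:,0]))%90).round(1))
E
```

```text
spacer [ 0.6027  0.1928 -0.0016] [ 0.51 -0.01  0.32 -0.36] [(array([378.4, 327.4]), 780.0, 841), (array([212.8, 254. ]), 1022.0, 1063)]
scene [0.6047 0.1934]
top [0.6019 0.193 ]
washer [ 0.4638  0.2875 -0.001 ] [ 0.58 -0.09  0.38 -0.37] [(array([467.4, 324.5]), 529.5, 637), (array([157.9, 333.4]), 794.5, 879)]
scene [0.4658 0.2877]
top [0.4632 0.2879]
cap [ 0.5003  0.1002 -0.0006] [ 0.61  0.    0.36 -0.37] [(array([384.5, 278.1]), 556.0, 630), (array([264.7, 311.3]), 768.0, 803)]
scene [0.5019 0.0999]
top [0.4997 0.1007]
shaft (array([ 0.5324, -0.1356,  0.0964]), array([ 0.03, -0.04,  0.07,  0.01]))
top [ 0.5324 -0.1352] len [0.0207 0.0158 0.0197 0.0202] ang [11.5 11.8 24.4 16.2]
scene [ 0.5341 -0.1335] len [0.0212 0.0197 0.021  0.0195] ang [11.  11.  10.4 11.6]
caphead (array([0.5017, 0.1005, 0.0464]), array([ 0.18, -0.2 ,  0.33, -0.01]))
top [0.5015 0.1007] len [0.023  0.0241 0.024  0.0221] ang [51.9 47.2 46.8 44.5]
scene [0.5028 0.1006] len [0.023  0.0236 0.0252 0.0231] ang [56.2 52.8 54.3 47.2]
```

```bash
cat > go.py <<'E'
import sys,numpy as np
from rig import bot
s=bot.read_state();R=np.array(s["tcp_rot"]);p=np.array(s["position"])
print("t",round(s["time_s"],2),"p",p.round(4),"yaw of y",round(np.degrees(np.arctan2(R[1,1],R[0,1])),1),"J",np.round(s["joint_positions"],0),"F",np.round(s["force"],1),"op",round(s["opening"]*87,1),round(s["grasp_force"],1),"z",R[:,2].round(4))
for a in sys.argv[1:]:
    t=np.array([float(v) for v in a.split(",")]);print(a,"->",(R.T@(t-p)).round(4))
E
python3 go.py .603,.193,.10
```

```text
t 1.8 p [0.2247 0.5832 0.2117] yaw of y 68.9 J [ 59.  30.  82.  -0.  68. -10.] F [-0.3 -0.3 -0.4] op 87.0 0.0 z [-0. -0. -1.]
.603,.193,.10 -> [-0.4933 -0.2281  0.1118]
```

The manual's scale: shifts go in shares of 0.3 m and turns go in shares of 120 degrees. Converting my numbers, -0.247 m / 0.3 = -0.8233, -0.114 m / 0.3 = -0.38.

Emit:
play_rows(motion=[[[-0.8233, -0.38, 0.1867, 0, 0, 0], [-0.8233, -0.38, 0.1867, 0, 0, 0], [-0.8233, -0.38, 0.1867, 0, 0, 0], [-0.8233, -0.38, 0.1867, 0, 0, 0], [-0.8233, -0.38, 0.1867, 0, 0, 0], [-0.8233, -0.38, 0.1867, 0, 0, 0], [-0.8233, -0.38, 0.1867, 0, 0, 0], [-0.8233, -0.38, 0.1867, 0, 0, 0]]], fingers=0.087)

```text
time_s: 2.47
position: [0.4179, 0.3841, 0.1547]
tcp_rot: [[-0.931, 0.365, 0.001], [0.365, 0.931, -0.002], [-0.001, -0.002, -1.0]]
force: [-0.8, 0.6, -0.4]
opening: 0.998
grasp_force: 0.0
```

In the tool's units: -0.246 m / 0.3 = -0.82, -0.114 m / 0.3 = -0.38.

Emit:
play_rows(motion=[[[-0.82, -0.38, 0.1867, 0, 0, 0], [-0.82, -0.38, 0.1867, 0, 0, 0], [-0.82, -0.38, 0.1867, 0, 0, 0], [-0.82, -0.38, 0.1867, 0, 0, 0], [-0.82, -0.38, 0.1867, 0, 0, 0], [-0.82, -0.38, 0.1867, 0, 0, 0], [-0.82, -0.38, 0.1867, 0, 0, 0], [-0.82, -0.38, 0.1867, 0, 0, 0]]])

```text
time_s: 3.13
position: [0.6073, 0.1893, 0.0989]
tcp_rot: [[-0.931, 0.364, 0.004], [0.364, 0.931, -0.001], [-0.004, 0.0, -1.0]]
force: [0.5, 0.0, -0.5]
opening: 0.998
grasp_force: 0.0
```

```bash
python3 go.py .603,.193,.020
```

```text
t 3.13 p [0.6073 0.1893 0.0989] yaw of y 68.6 J [  7.  39.  86.  -0.  55. -61.] F [ 0.5  0.  -0.5] op 86.9 0.0 z [ 3.5e-03 -9.0e-04 -1.0e+00]
.603,.193,.020 -> [0.0056 0.0018 0.0789]
```

Emit:
play_rows(motion=[[[0, 0, 0.1, 0, 0, 0], [0, 0, 0.15, 0, 0, 0], [0, 0, 0.15, 0, 0, 0], [0, 0, 0.15, 0, 0, 0]]])

```text
time_s: 3.47
position: [0.6015, 0.1941, 0.0542]
tcp_rot: [[-0.933, 0.359, -0.002], [0.359, 0.933, -0.0], [0.002, -0.001, -1.0]]
force: [-0.9, 0.4, 0.3]
opening: 0.999
grasp_force: 0.0
```

```bash
python3 go.py .603,.193,.020
```

```text
t 3.47 p [0.6015 0.1941 0.0542] yaw of y 69.0 J [  8.  42.  88.   0.  50. -61.] F [-0.9  0.4  0.3] op 86.9 0.0 z [-0.0023 -0.     -1.    ]
.603,.193,.020 -> [-0.0018 -0.0005  0.0342]
```

In the tool's units: 0.034 m / 0.3 = 0.1133, 0.02 m / 0.3 = 0.0667.

Emit:
play_rows(motion=[[[0, 0, 0.0667, 0, 0, 0], [0, 0, 0.1133, 0, 0, 0], [0, 0, 0.1133, 0, 0, 0], [0, 0, 0.1133, 0, 0, 0]]])

```text
time_s: 3.8
position: [0.6028, 0.194, 0.0216]
tcp_rot: [[-0.933, 0.359, 0.001], [0.359, 0.933, 0.0], [-0.0, 0.0, -1.0]]
force: [0.4, 0.5, 0.3]
opening: 0.999
grasp_force: 0.0
```

Emit:
play_rows(motion=[[[0, 0, 0, 0, 0, 0], [0, 0, 0, 0, 0, 0], [0, 0, 0, 0, 0, 0], [0, 0, 0, 0, 0, 0], [0, 0, 0, 0, 0, 0]]], fingers=0.05)

```text
time_s: 4.22
position: [0.6031, 0.1932, 0.0214]
tcp_rot: [[-0.933, 0.36, 0.001], [0.36, 0.933, 0.0], [-0.001, 0.0, -1.0]]
force: [-0.2, -0.1, 0.1]
opening: 0.707
grasp_force: 0.0
```

```bash
python3 go.py .603,.193,.020
```

```text
t 4.22 p [0.6031 0.1932 0.0214] yaw of y 68.9 J [  8.  45.  88.  -0.  47. -61.] F [-0.2 -0.1  0.1] op 61.5 0.0 z [ 1.e-03  1.e-04 -1.e+00]
.603,.193,.020 -> [ 0.     -0.0002  0.0014]
```

Emit:
play_rows(motion=[[[0, 0, 0, 0, 0, 0], [0, 0, 0, 0, 0, 0]]])

```text
time_s: 4.38
position: [0.6028, 0.1931, 0.0208]
tcp_rot: [[-0.933, 0.36, 0.0], [0.36, 0.933, 0.0], [-0.0, 0.0, -1.0]]
force: [0.4, 0.8, 0.9]
opening: 0.605
grasp_force: 0.0
```

```bash
python3 go.py; python3 - <<'E'
from m2 import *
S=C["scene"]["frame"][...,::-1];T=C["top"]["frame"][...,::-1]
f=lambda I,u,v,r:cv2.resize(np.ascontiguousarray(I[v-r:v+r,u-r:u+r]),(400,400),interpolation=cv2.INTER_CUBIC)
cv2.imwrite("pics/g1.png",np.hstack([f(S,379,320,45),f(T,213,254,45)]))
E
```

```text
t 4.38 p [0.6028 0.1931 0.0208] yaw of y 68.9 J [  8.  45.  88.   0.  47. -61.] F [0.4 0.8 0.9] op 52.6 0.0 z [ 1.e-04  0.e+00 -1.e+00]
```

View pics/g1.png

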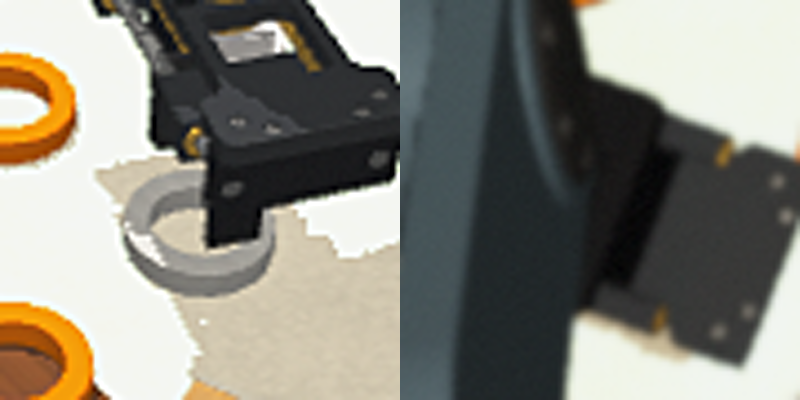

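```bash
python3 - <<'E'
from m2 import *
s=bot.read_state();p=np.array(s["position"]);R=np.array(s["tcp_rot"])
for y in(.026,.041,-.026):
  for x in (-.0095,.0095):
    for z in (0,.017): print(x,y,z,((proj(C["scene"],p+R@[x,y,z])[0]-[334,275])*400/90).round())
print(((proj(C["scene"],[.6028,.1931,.014])[0]-[334,275])*400/90).round(), s["grasp_force"],s["opening"])
print(((proj(C["scene"],circ(.032,.014)[::9]+[.6028,.1931,0])-[334,275])*400/90).round().tolist())
E
```

```text
-0.0095 0.026 0 [204. 252.]
-0.0095 0.026 0.017 [201. 282.]
0.0095 0.026 0 [248. 243.]
0.0095 0.026 0.017 [244. 273.]
-0.0095 0.041 0 [218. 278.]
-0.0095 0.041 0.017 [215. 308.]
0.0095 0.041 0 [262. 268.]
0.0095 0.041 0.017 [259. 299.]
-0.0095 -0.026 0 [158. 169.]
-0.0095 -0.026 0.017 [156. 198.]
0.0095 -0.026 0 [200. 160.]
0.0095 -0.026 0.017 [198. 190.]
[201. 217.] 0.0 0.5760560263114733
[[143.0, 250.0], [198.0, 271.0], [255.0, 261.0], [278.0, 224.0], [257.0, 185.0], [204.0, 165.0], [150.0, 175.0], [124.0, 210.0]]
```

```bash
python3 - <<'E'
from m2 import *
s=bot.read_state();p=np.array(s["position"]);R=np.array(s["tcp_rot"])
for q in [(.0375,.095,-.053),(-.0375,.095,-.053),(.0375,-.095,-.053),(-.0375,-.095,-.053),(.0095,.04,-.03),(-.0095,.04,-.03)]:
  for c,o in(("scene",(334,275)),("top",(168,209))): print(q,c,((proj(C[c],p+R@q)[0]-o)*400/90).round())
S=C["scene"]["frame"][...,::-1]
cv2.imwrite("pics/g2.png",cv2.resize(np.ascontiguousarray(S[200:380,290:530]),(800,600),interpolation=cv2.INTER_CUBIC))
E
```

```text
(0.0375, 0.095, -0.053) scene [401. 250.]
(0.0375, 0.095, -0.053) top [-113.  190.]
(-0.0375, 0.095, -0.053) scene [213. 291.]
(-0.0375, 0.095, -0.053) top [-35.   3.]
(0.0375, -0.095, -0.053) scene [210. -44.]
(0.0375, -0.095, -0.053) top [364. 370.]
(-0.0375, -0.095, -0.053) scene [ 47. -15.]
(-0.0375, -0.095, -0.053) top [437. 180.]
(0.0095, 0.04, -0.03) scene [268. 212.]
(0.0095, 0.04, -0.03) top [ 69. 176.]
(-0.0095, 0.04, -0.03) scene [223. 221.]
(-0.0095, 0.04, -0.03) top [ 88. 130.]
```

View pics/g2.png

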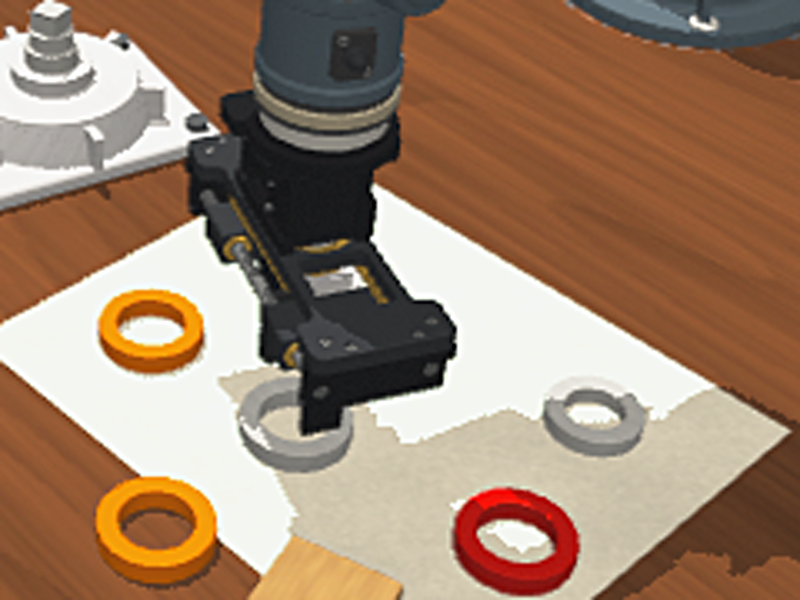

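The picture shows the ring (g2 295,425) unmoved and the visible finger's tip at (320,430), above the ring. The jaws closed over it. The tips look about 30 mm higher than the TCP reading implies, so I'll open and feel downward in small steps.

In the tool's units: 0.005 m / 0.3 = 0.0167, 0.004 m / 0.3 = 0.0133.

Emit:
play_rows(motion=[[[0, 0, 0, 0, 0, 0], [0, 0, 0, 0, 0, 0], [0, 0, 0, 0, 0, 0], [0, 0, 0, 0, 0, 0], [0, 0, 0.0067, 0, 0, 0], [0, 0, 0.0133, 0, 0, 0], [0, 0, 0.0167, 0, 0, 0]]], fingers=0.087)

```text
time_s: 5.27
position: [0.6025, 0.1931, 0.0154]
tcp_rot: [[-0.933, 0.36, -0.001], [0.36, 0.933, -0.0], [0.0, -0.0, -1.0]]
force: [0.1, -0.4, -0.2]
opening: 0.975
grasp_force: 0.0
```

```bash
python3 go.py
```

```text
t 5.27 p [0.6025 0.1931 0.0154] yaw of y 68.9 J [  8.  46.  88.   0.  46. -61.] F [ 0.1 -0.4 -0.2] op 84.9 0.0 z [-5.e-04 -1.e-04 -1.e+00]
```

In the tool's units: 0.006 m / 0.3 = 0.02, 0.004 m / 0.3 = 0.0133.

Emit:
play_rows(motion=[[[0, 0, 0.0067, 0, 0, 0], [0, 0, 0.0133, 0, 0, 0], [0, 0, 0.02, 0, 0, 0]]])

```text
time_s: 5.52
position: [0.6027, 0.1932, 0.0095]
tcp_rot: [[-0.933, 0.36, -0.0], [0.36, 0.933, -0.0], [0.0, -0.0, -1.0]]
force: [-1.2, 0.4, -0.1]
opening: 0.999
grasp_force: 0.0
```

```bash
python3 go.py; python3 - <<'E'
from m2 import *
S=C["scene"]["frame"][...,::-1]
cv2.imwrite("pics/g3.png",cv2.resize(np.ascontiguousarray(S[230:350,330:490]),(800,600),interpolation=cv2.INTER_CUBIC))
E
```

```text
t 5.52 p [0.6027 0.1932 0.0095] yaw of y 68.9 J [  8.  46.  88.   0.  45. -61.] F [-1.2  0.4 -0.1] op 86.9 0.0 z [-2.e-04 -0.e+00 -1.e+00]
```

View pics/g3.png

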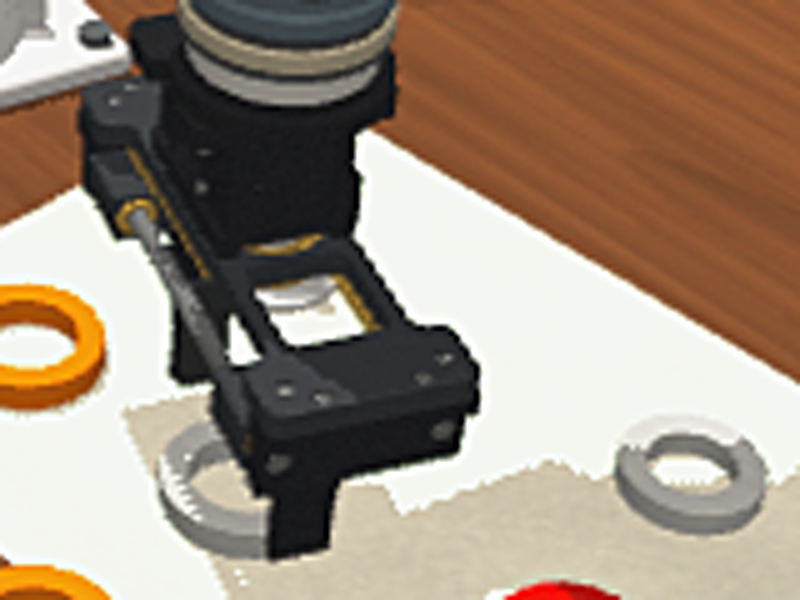

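```bash
python3 - <<'E'
from m2 import *
s=bot.read_state();p=np.array(s["position"]);R=np.array(s["tcp_rot"])
g=lambda q:((proj(C["scene"],p+R@q)[0]-[330,230])*5).round()
for dz in(.017,-.005,-.015,-.025):
  print("tipz",round(p[2]-dz,4),[g([x,y,dz]).tolist() for x,y in((-.0115,.0585),(.0115,.0585),(-.0115,-.0585),(-.0115,-.0435),(.0115,-.0435))])
E
```

```text
tipz -0.0074 [[273.0, 629.0], [333.0, 616.0], [160.0, 415.0], [173.0, 440.0], [229.0, 429.0]]
tipz 0.0146 [[278.0, 585.0], [338.0, 572.0], [163.0, 373.0], [176.0, 398.0], [232.0, 387.0]]
tipz 0.0246 [[280.0, 565.0], [341.0, 552.0], [164.0, 353.0], [178.0, 378.0], [234.0, 367.0]]
tipz 0.0346 [[282.0, 544.0], [344.0, 531.0], [165.0, 333.0], [179.0, 358.0], [236.0, 347.0]]
```

The tips show at g3 (300,555) and (190,382), which puts them about 24 mm above the bench while the TCP reads 9.5 mm. So the tips are at about reading + 14 mm. I descend further with force checks.

In the tool's units: 0.014 m / 0.3 = 0.0467, 0.012 m / 0.3 = 0.04.

Emit:
play_rows(motion=[[[0, 0, 0.0133, 0, 0, 0], [0, 0, 0.0267, 0, 0, 0], [0, 0, 0.04, 0, 0, 0], [0, 0, 0.0467, 0, 0, 0], [0, 0, 0.0467, 0, 0, 0]]])

```text
time_s: 6.13
position: [0.6021, 0.1931, -0.0051]
tcp_rot: [[-0.933, 0.36, -0.002], [0.36, 0.933, -0.0], [0.001, -0.001, -1.0]]
force: [-0.6, -0.4, 0.9]
opening: 1.004
grasp_force: 0.0
```

```bash
python3 go.py
```

```text
t 6.13 p [ 0.6021  0.1931 -0.0051] yaw of y 68.9 J [  8.  47.  89.  -0.  44. -61.] F [-0.6 -0.4  0.9] op 87.3 0.0 z [-1.5e-03 -2.0e-04 -1.0e+00]
```

In the tool's units: 0.004 m / 0.3 = 0.0133, 0.002 m / 0.3 = 0.0067.

Emit:
play_rows(motion=[[[0, 0, 0.0033, 0, 0, 0], [0, 0, 0.0067, 0, 0, 0], [0, 0, 0.01, 0, 0, 0], [0, 0, 0.0133, 0, 0, 0]]])

```text
time_s: 6.47
position: [0.6028, 0.1932, -0.0082]
tcp_rot: [[-0.933, 0.36, 0.0], [0.36, 0.933, 0.0], [-0.0, 0.0, -1.0]]
force: [-1.0, -0.6, 0.2]
opening: 0.996
grasp_force: 0.0
```

In the tool's units: 0.002 m / 0.3 = 0.0067, 0.001 m / 0.3 = 0.0033.

Emit:
play_rows(motion=[[[0, 0, 0.0033, 0, 0, 0], [0, 0, 0.0067, 0, 0, 0]]])

```text
time_s: 6.63
position: [0.6028, 0.1932, -0.0103]
tcp_rot: [[-0.933, 0.36, 0.0], [0.36, 0.933, 0.0], [-0.0, 0.0, -1.0]]
force: [-0.2, -1.0, 0.1]
opening: 0.996
grasp_force: 0.0
```

Emit:
play_rows(motion=[[[0, 0, 0, 0, 0, 0], [0, 0, 0, 0, 0, 0], [0, 0, 0, 0, 0, 0], [0, 0, 0, 0, 0, 0], [0, 0, 0, 0, 0, 0], [0, 0, 0, 0, 0, 0]]], fingers=0.055)

```text
time_s: 7.13
position: [0.6027, 0.1932, -0.0103]
tcp_rot: [[-0.933, 0.36, -0.0], [0.36, 0.933, 0.0], [0.0, 0.0, -1.0]]
force: [0.2, -0.7, 0.5]
opening: 0.721
grasp_force: 30.0
```

```bash
python3 go.py; python3 - <<'E'
from m2 import *
S=C["scene"]["frame"][...,::-1]
cv2.imwrite("pics/g4.png",cv2.resize(np.ascontiguousarray(S[230:350,330:490]),(800,600),interpolation=cv2.INTER_CUBIC))
E
```

```text
t 7.13 p [ 0.6027  0.1932 -0.0103] yaw of y 68.9 J [  8.  48.  89.   0.  44. -61.] F [ 0.2 -0.7  0.5] op 62.7 30.0 z [-0.  0. -1.]
```

View pics/g4.png

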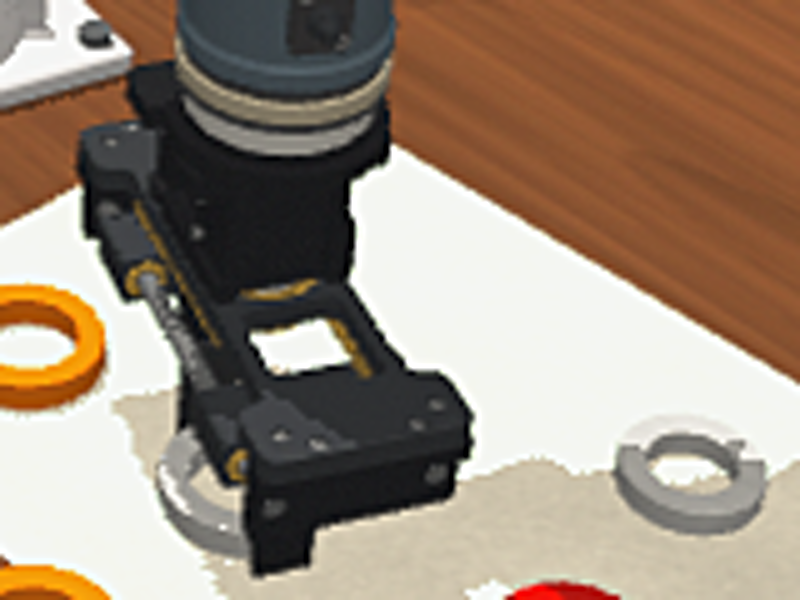

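```bash
python3 - <<'E'
from m2 import *
s=bot.read_state();p=np.array(s["position"]);R=np.array(s["tcp_rot"])
for z in(.002,.006):
  print(z,[((proj(C["scene"],np.r_[(p+R@[x,.047,0])[:2],z])[0]-[330,230])*5).round().tolist() for x in(-.0115,0,.0115)])
print("1cm along tool x px", (proj(C["scene"],p+R@[.01,0,0])-proj(C["scene"],p))*5)
m=circ(.032,.014)+[.6027,.1932,0];q=(proj(C["scene"],m)-[330,230])*5;print("ring top bbox",q.min(0).round(),q.max(0).round())
E
```

```text
0.002 [[263.0, 588.0], [293.0, 581.0], [323.0, 575.0]]
0.006 [[264.0, 580.0], [294.0, 573.0], [323.0, 567.0]]
1cm along tool x px [[24.79241872 -5.22146129]]
ring top bbox [160. 411.] [333. 531.]
```

Gripped at 30 N: the near finger's tip is at g4 (280,573), sitting a few mm along tool x from the ring's centre. I regrip a quarter turn round so the ring is centred in the jaws both ways.

In the tool's units: 35 degrees / 120 = 0.2917.

Emit:
play_rows(motion=[[[0, 0, 0, 0, 0, 0], [0, 0, 0, 0, 0, 0], [0, 0, 0, 0, 0, 0], [0, 0, 0, 0, 0, 0.0583], [0, 0, 0, 0, 0, 0.1167], [0, 0, 0, 0, 0, 0.175], [0, 0, 0, 0, 0, 0.2333], [0, 0, 0, 0, 0, 0.2917]]], fingers=0.087)

```text
time_s: 8.0
position: [0.6027, 0.1931, -0.0102]
tcp_rot: [[-0.553, 0.833, -0.0], [0.833, 0.553, -0.0], [-0.0, -0.0, -1.0]]
force: [-0.2, -0.1, -0.6]
opening: 0.997
grasp_force: 0.0
```

In the tool's units: 55 degrees / 120 = 0.4583.

Emit:
play_rows(motion=[[[0, 0, 0, 0, 0, 0.0583], [0, 0, 0, 0, 0, 0.1167], [0, 0, 0, 0, 0, 0.175], [0, 0, 0, 0, 0, 0.2333], [0, 0, 0, 0, 0, 0.2917], [0, 0, 0, 0, 0, 0.35], [0, 0, 0, 0, 0, 0.4083], [0, 0, 0, 0, 0, 0.4583]]])

```text
time_s: 8.67
position: [0.6027, 0.1931, -0.0102]
tcp_rot: [[0.365, 0.931, 0.0], [0.931, -0.365, -0.0], [-0.0, 0.0, -1.0]]
force: [-0.1, -0.7, 0.1]
opening: 0.995
grasp_force: 0.0
```

Emit:
play_rows(motion=[[[0, 0, 0, 0, 0, 0], [0, 0, 0, 0, 0, 0], [0, 0, 0, 0, 0, 0], [0, 0, 0, 0, 0, 0], [0, 0, 0, 0, 0, 0], [0, 0, 0, 0, 0, 0]]], fingers=0.055)

```text
time_s: 9.17
position: [0.6027, 0.1932, -0.0103]
tcp_rot: [[0.359, 0.933, -0.0], [0.933, -0.359, -0.0], [-0.0, -0.0, -1.0]]
force: [-0.1, 0.2, 0.5]
opening: 0.731
grasp_force: 30.0
```

```bash
python3 go.py .533,-.1345,.11
```

```text
t 9.17 p [ 0.6027  0.1932 -0.0103] yaw of y -21.0 J [ 8. 48. 89. -0. 44. 29.] F [-0.1  0.2  0.5] op 63.6 30.0 z [-1.e-04 -1.e-04 -1.e+00]
.533,-.1345,.11 -> [-0.3308  0.0526 -0.1202]
```

In the tool's units: -0.14 m / 0.3 = -0.4667, -0.12 m / 0.3 = -0.4.

Emit:
play_rows(motion=[[[0, 0, -0.0667, 0, 0, 0], [0, 0, -0.1667, 0, 0, 0], [0, 0, -0.2833, 0, 0, 0], [0, 0, -0.4, 0, 0, 0], [-0.0667, 0.01, -0.4667, 0, 0, 0], [-0.1667, 0.0267, -0.4667, 0, 0, 0], [-0.2833, 0.0433, -0.4667, 0, 0, 0], [-0.4, 0.06, -0.4667, 0, 0, 0]]])

```text
time_s: 9.83
position: [0.5759, 0.0741, 0.1303]
tcp_rot: [[0.357, 0.934, 0.001], [0.934, -0.357, -0.0], [0.0, 0.001, -1.0]]
force: [-0.5, -0.7, -1.9]
opening: 0.733
grasp_force: 30.0
```

In the tool's units: -0.17 m / 0.3 = -0.5667, -0.14 m / 0.3 = -0.4667.

Emit:
play_rows(motion=[[[-0.1167, 0.02, 0, 0, 0, 0], [-0.2333, 0.04, 0, 0, 0, 0], [-0.35, 0.06, 0, 0, 0, 0], [-0.4667, 0.08, 0, 0, 0, 0], [-0.5667, 0.0967, 0, 0, 0, 0], [-0.5667, 0.0967, 0, 0, 0, 0], [-0.5667, 0.0967, 0, 0, 0, 0], [-0.5667, 0.0967, 0, 0, 0, 0]]])

```text
time_s: 10.5
position: [0.5419, -0.0939, 0.1295]
tcp_rot: [[0.36, 0.933, -0.001], [0.933, -0.36, 0.001], [0.001, -0.001, -1.0]]
force: [0.1, 0.4, -1.7]
opening: 0.734
grasp_force: 30.0
```

```bash
python3 go.py .533,-.1345,.11;python3 - <<'E'
from m2 import *
S=C["scene"]["frame"][...,::-1];T=C["top"]["frame"][...,::-1]
f=lambda I,u,v,r:cv2.resize(np.ascontiguousarray(I[v-r:v+r,u-r:u+r]),(400,600) if 0 else (400,400),interpolation=cv2.INTER_CUBIC)
s=bot.read_state();p=np.array(s["position"])
u,v=proj(C["scene"],p)[0].astype(int);a_,b_=proj(C["top"],p)[0].astype(int);print(u,v,a_,b_)
cv2.imwrite("pics/h1.png",np.hstack([f(S,u,v,45),f(T,a_,b_,45)]))
for k in C:
  for r in finder.outline_of(k,"spacer"):
    q=hull_of(r["pixels"]);print(k,q.min(0),q.max(0),r["confidence"])
E
```

```text
t 10.5 p [ 0.5419 -0.0939  0.1295] yaw of y -21.1 J [-21.  31.  97.   0.  52.  -0.] F [ 0.1  0.4 -1.7] op 63.8 30.0 z [-9.e-04  9.e-04 -1.e+00]
.533,-.1345,.11 -> [-0.0411  0.0063  0.0195]
312 198 383 285
scene [319 342] [354 374] 0.74
scene [259 200] [354 264] 0.65
scene [298 182] [326 201] 0.57
scene [319 287] [350 311] 0.57
scene [425 346] [464 378] 0.56
top [189 177] [224 210] 0.78
top [257 228] [292 263] 0.69
top [120 255] [157 290] 0.69
```

View pics/h1.png

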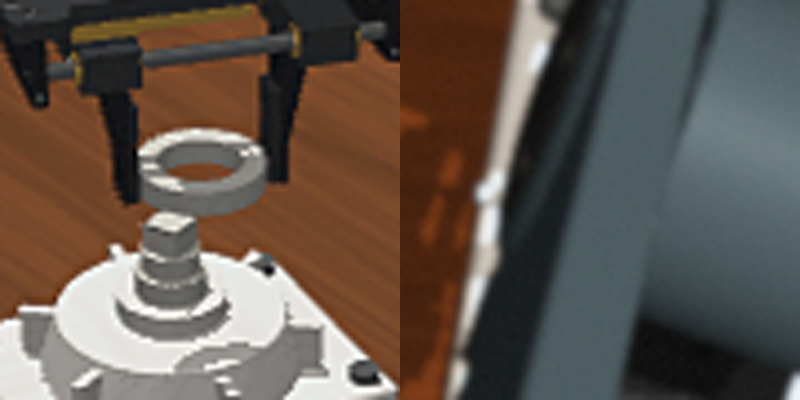

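The left tile shows the ring held level in the jaws (x 137–268, y 128–215), with the shaft end at (170,222) ahead of it. Now I get the ring's true offset from the scene view, using its known height (bench contact).

```bash
python3 - <<'E'
from m2 import *
p=np.array([.5419,-.0939])
M=np.r_[circ(.032,.1398),circ(.032,.1538)]
r=[r for r in finder.outline_of("scene","spacer") if 290<hull_of(r["pixels"])[:,0].min()<303][0]
q=hull_of(r["pixels"]);print(cen(q),q.min(0),q.max(0))
for obs in ([297.8,181.8,327.3,201.4],list(q.min(0))+list(q.max(0)+1)):
  g=lambda x:np.r_[(lambda P:np.r_[P.min(0),P.max(0)])(proj(C["scene"],M+np.r_[x[:2],x[2] if len(x)>2 else 0]))]-np.array(obs)+.5
  s=least_squares(g,[.54,-.09]);print("z fixed",s.x.round(4),"off",(s.x-p).round(4),s.fun.round(2))
  s=least_squares(g,[.54,-.09,0]);print("z free",s.x.round(4),s.fun.round(2))
E
```

```text
(array([311.55794504, 191.68100358]), 418.5) [298 182] [325 201]
z fixed [ 0.5421 -0.0949] off [ 0.0002 -0.001 ] [-0.36 -0.45  0.36  0.37]
z free [ 0.5248 -0.1181 -0.0161] [ 0.08 -0.12 -0.08  0.12]
z fixed [ 0.544  -0.0943] off [ 0.0021 -0.0004] [-1.13 -0.3   1.13  0.17]
z free [ 0.5083 -0.1425 -0.0334] [-0.24  0.37  0.24 -0.35]
```

In the tool's units: 0.05 m / 0.3 = 0.1667, 0.0063 m / 0.3 = 0.021.

Emit:
play_rows(motion=[[[-0.0667, 0.01, 0, 0, 0, 0], [-0.1333, 0.021, 0, 0, 0, 0], [-0.1333, 0.021, 0, 0, 0, 0], [-0.1333, 0.021, 0, 0, 0, 0], [-0.1333, 0.021, 0.05, 0, 0, 0], [-0.1333, 0.021, 0.1167, 0, 0, 0], [-0.1333, 0.021, 0.1667, 0, 0, 0], [-0.1333, 0.021, 0.1667, 0, 0, 0]]])

```text
time_s: 11.52
position: [0.5317, -0.1319, 0.0772]
tcp_rot: [[0.359, 0.933, -0.006], [0.933, -0.359, 0.003], [0.001, -0.007, -1.0]]
force: [-0.7, -0.3, -2.8]
opening: 0.731
grasp_force: 30.0
```

```bash
python3 go.py .5333,-.1337,.0647;python3 - <<'E'
from m2 import *
S=C["scene"]["frame"][...,::-1]
u,v=305,205;f=cv2.resize(np.ascontiguousarray(S[v-36:v+36,u-48:u+48]),(800,600),interpolation=cv2.INTER_CUBIC)
cv2.imwrite("pics/h2.png",f)
E
```

```text
t 11.52 p [ 0.5317 -0.1319  0.0772] yaw of y -21.0 J [-26.  36.  99.   0.  45.  -5.] F [-0.7 -0.3 -2.8] op 63.6 30.0 z [-0.0058  0.0032 -1.    ]
.5333,-.1337,.0647 -> [-0.0012  0.0022  0.0125]
```

View pics/h2.png

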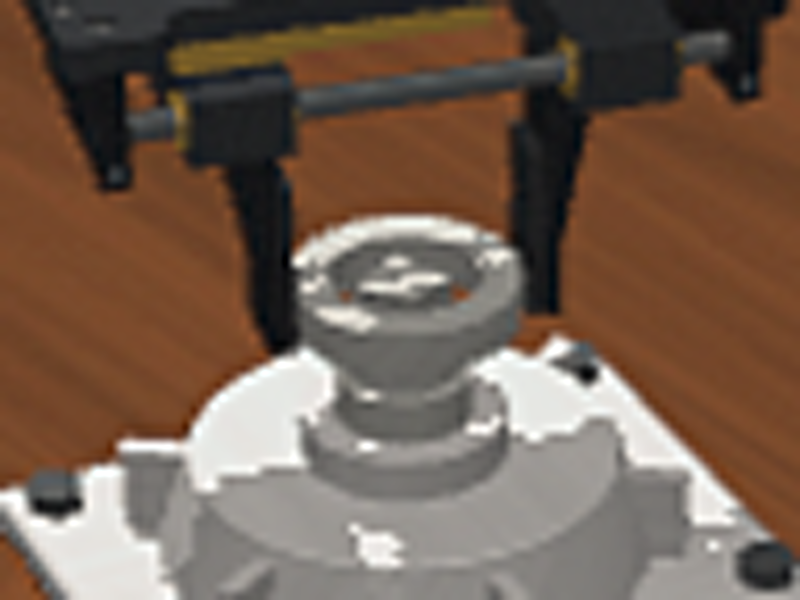

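The ring is over the shaft: ring centre at h2 x≈410 against boss and shaft axis at ≈404–405, so it sits about 1 mm to camera right. I correct that while going down to just above the 38 mm shoulder.

In the tool's units: 0.014 m / 0.3 = 0.0467, -0.001 m / 0.3 = -0.0033.

Emit:
play_rows(motion=[[[0, -0.0033, 0.0133, 0, 0, 0], [0, -0.0033, 0.0333, 0, 0, 0], [0, -0.0033, 0.0467, 0, 0, 0], [0, -0.0033, 0.0467, 0, 0, 0], [0, -0.0033, 0.0467, 0, 0, 0]]])

```text
time_s: 12.03
position: [0.5328, -0.1335, 0.0657]
tcp_rot: [[0.36, 0.933, -0.0], [0.933, -0.36, 0.0], [0.0, -0.0, -1.0]]
force: [-0.3, 0.2, -1.2]
opening: 0.731
grasp_force: 30.0
```

```bash
python3 go.py .5324,-.1330,.0627
```

```text
t 12.03 p [ 0.5328 -0.1335  0.0657] yaw of y -21.1 J [-26.  37. 100.   0.  43.  -5.] F [-0.3  0.2 -1.2] op 63.6 30.0 z [-2.e-04  1.e-04 -1.e+00]
.5324,-.1330,.0627 -> [ 0.0003 -0.0006  0.003 ]
```

In the tool's units: 0.0075 m / 0.3 = 0.025, 0.003 m / 0.3 = 0.01.

Emit:
play_rows(motion=[[[0, 0, 0.005, 0, 0, 0], [0, 0, 0.01, 0, 0, 0], [0, 0, 0.015, 0, 0, 0], [0, 0, 0.02, 0, 0, 0], [0, 0, 0.025, 0, 0, 0]]])

```text
time_s: 12.45
position: [0.5329, -0.1335, 0.0585]
tcp_rot: [[0.36, 0.933, 0.0], [0.933, -0.36, 0.0], [0.0, 0.0, -1.0]]
force: [-0.5, 0.4, 4.2]
opening: 0.732
grasp_force: 30.0
```

```bash
python3 -c "
from rig import bot;s=bot.read_state();print(s['force'],s['moment'],s['position'])"
```

```text
[-0.53280779  0.42524693  4.19326478] [-0.00211788  0.37511481  0.03622157] [ 0.53293476 -0.13350113  0.05851883]
```

In the tool's units: -0.0015 m / 0.3 = -0.005, -0.0014 m / 0.3 = -0.0047.

Emit:
play_rows(motion=[[[0, 0, -0.005, 0, 0, 0], [-0.0017, -0.0047, -0.005, 0, 0, 0], [-0.0017, -0.0047, -0.005, 0, 0, 0], [-0.0017, -0.0047, 0, 0, 0, 0], [-0.0017, -0.0047, 0.0033, 0, 0, 0]]])

```text
time_s: 12.87
position: [0.5315, -0.1335, 0.0571]
tcp_rot: [[0.36, 0.933, 0.0], [0.933, -0.36, -0.0], [0.0, 0.0, -1.0]]
force: [-0.0, -0.9, -1.5]
opening: 0.735
grasp_force: 30.0
```

```bash
python3 -c "
from rig import bot;s=bot.read_state();print(s['force'],s['moment'],s['position'])"
```

```text
[-0.01092039 -0.91638207 -1.54165012] [-0.11089147  0.11485271  0.00887212] [ 0.53146499 -0.13353784  0.05713988]
```

In the tool's units: 0.006 m / 0.3 = 0.02, 0.0045 m / 0.3 = 0.015.

Emit:
play_rows(motion=[[[0, 0, 0.005, 0, 0, 0], [0, 0, 0.01, 0, 0, 0], [0, 0, 0.015, 0, 0, 0], [0, 0, 0.02, 0, 0, 0]]])

```text
time_s: 13.2
position: [0.5314, -0.1335, 0.051]
tcp_rot: [[0.36, 0.933, -0.0], [0.933, -0.36, 0.0], [0.0, -0.0, -1.0]]
force: [1.1, 0.2, -2.3]
opening: 0.734
grasp_force: 30.0
```

```bash
python3 -c "
from rig import bot;s=bot.read_state();print(s['force'],s['moment'],s['position'])"
```

```text
[ 1.13747981  0.17567535 -2.33333689] [-0.09147542  0.03146817 -0.01334567] [ 0.53138545 -0.13351114  0.05101335]
```

In the tool's units: 0.0038 m / 0.3 = 0.0127, 0.003 m / 0.3 = 0.01.

Emit:
play_rows(motion=[[[0, 0, 0.005, 0, 0, 0], [0, 0, 0.01, 0, 0, 0], [0, 0, 0.0127, 0, 0, 0], [0, 0, 0.0127, 0, 0, 0]]])

```text
time_s: 13.53
position: [0.5313, -0.1335, 0.0472]
tcp_rot: [[0.36, 0.933, -0.0], [0.933, -0.36, 0.0], [0.0, -0.0, -1.0]]
force: [0.6, 0.2, -1.7]
opening: 0.727
grasp_force: 30.0
```

```bash
python3 -c "
from rig import bot;s=bot.read_state();print(s['force'],s['moment'],s['position'])"
```

```text
[ 0.58201238  0.18357006 -1.71044599] [-0.16136498  0.11752171 -0.05007551] [ 0.53127581 -0.13346402  0.04722133]
```

In the tool's units: 0.0014 m / 0.3 = 0.0047, 0.0007 m / 0.3 = 0.0023.

Emit:
play_rows(motion=[[[0, 0, 0.0023, 0, 0, 0], [0, 0, 0.0047, 0, 0, 0], [0, 0, 0.0047, 0, 0, 0]]])

```text
time_s: 13.78
position: [0.5315, -0.1336, 0.0467]
tcp_rot: [[0.36, 0.933, 0.0], [0.933, -0.36, -0.0], [-0.0, 0.0, -1.0]]
force: [-0.8, 0.3, 3.7]
opening: 0.73
grasp_force: 30.0
```

In the tool's units: -0.12 m / 0.3 = -0.4, -0.095 m / 0.3 = -0.3167.

Emit:
play_rows(motion=[[[0, 0, 0, 0, 0, 0], [0, 0, 0, 0, 0, 0], [0, 0, 0, 0, 0, 0], [0, 0, 0, 0, 0, 0], [0, 0, -0.0667, 0, 0, 0], [0, 0, -0.1833, 0, 0, 0], [0, 0, -0.3167, 0, 0, 0], [0, 0, -0.4, 0, 0, 0]]], fingers=0.087)

```text
time_s: 14.45
position: [0.5325, -0.134, 0.1689]
tcp_rot: [[0.36, 0.933, 0.003], [0.933, -0.36, -0.001], [-0.0, 0.003, -1.0]]
force: [0.7, -0.9, 0.2]
opening: 0.998
grasp_force: 0.0
```

```bash
python3 go.py .4638,.2877,.08
```

```text
t 14.45 p [ 0.5325 -0.134   0.1689] yaw of y -21.1 J [-26.  28.  96.   0.  57.  -5.] F [ 0.7 -0.9  0.2] op 86.8 0.0 z [ 0.0031 -0.0014 -1.    ]
.4638,.2877,.08 -> [ 0.3688 -0.216   0.0881]
```

In the tool's units: 0.24 m / 0.3 = 0.8, 0.208 m / 0.3 = 0.6933.

Emit:
play_rows(motion=[[[0.0667, -0.04, 0, 0, 0, 0], [0.1667, -0.0967, 0, 0, 0, 0], [0.2667, -0.1533, 0, 0, 0, 0], [0.3733, -0.2167, 0, 0, 0, 0], [0.48, -0.28, 0, 0, 0, 0], [0.5867, -0.34, 0, 0, 0, 0], [0.6933, -0.4033, 0, 0, 0, 0], [0.8, -0.4633, 0, 0, 0, 0]]])

```text
time_s: 15.12
position: [0.4872, 0.142, 0.166]
tcp_rot: [[0.36, 0.933, -0.0], [0.933, -0.36, 0.0], [-0.0, -0.0, -1.0]]
force: [1.1, 0.1, -0.0]
opening: 0.997
grasp_force: 0.0
```

In the tool's units: 0.136 m / 0.3 = 0.4533, 0.1294 m / 0.3 = 0.4313.

Emit:
play_rows(motion=[[[0.1067, -0.0617, 0, 0, 0, 0], [0.2133, -0.1233, 0.0333, 0, 0, 0], [0.32, -0.1833, 0.1, 0, 0, 0], [0.3933, -0.2267, 0.2, 0, 0, 0], [0.4313, -0.2513, 0.3, 0, 0, 0], [0.4313, -0.2513, 0.4, 0, 0, 0], [0.4313, -0.2513, 0.4533, 0, 0, 0], [0.4313, -0.2513, 0.4533, 0, 0, 0]]])

```text
time_s: 15.78
position: [0.4612, 0.2877, 0.0264]
tcp_rot: [[0.359, 0.933, -0.007], [0.933, -0.359, -0.003], [-0.005, -0.006, -1.0]]
force: [0.0, -0.0, 0.1]
opening: 0.996
grasp_force: 0.0
```

```bash
python3 go.py .4645,.2883,-.010
```

```text
t 15.78 p [0.4612 0.2877 0.0264] yaw of y -21.0 J [ 20.  41. 101.  -0.  39.  41.] F [ 0.  -0.   0.1] op 86.7 0.0 z [-0.0074 -0.0028 -1.    ]
.4645,.2883,-.010 -> [0.0019 0.0031 0.0364]
```

In the tool's units: 0.04 m / 0.3 = 0.1333, 0.038 m / 0.3 = 0.1267.

Emit:
play_rows(motion=[[[0, 0, 0, 0, 0, 0], [0, 0, 0.0667, 0, 0, 0], [0, 0, 0.1133, 0, 0, 0], [0, 0, 0.1267, 0, 0, 0], [0, 0, 0.1333, 0, 0, 0], [0, 0, 0.1333, 0, 0, 0]]])

```text
time_s: 16.28
position: [0.465, 0.2883, -0.009]
tcp_rot: [[0.36, 0.933, 0.002], [0.933, -0.36, 0.001], [0.001, 0.001, -1.0]]
force: [0.2, -0.4, -0.0]
opening: 1.001
grasp_force: 0.0
```

Emit:
play_rows(motion=[[[0, 0, 0, 0, 0, 0], [0, 0, 0, 0, 0, 0], [0, 0, 0, 0, 0, 0], [0, 0, 0, 0, 0, 0], [0, 0, 0, 0, 0, 0], [0, 0, 0, 0, 0, 0], [0, 0, 0, 0, 0, 0]]], fingers=0.048)

```text
time_s: 16.87
position: [0.4641, 0.2883, -0.0098]
tcp_rot: [[0.36, 0.933, -0.0], [0.933, -0.36, 0.0], [-0.0, -0.0, -1.0]]
force: [-0.9, 0.1, 1.2]
opening: 0.622
grasp_force: 30.0
```

In the tool's units: -35 degrees / 120 = -0.2917.

Emit:
play_rows(motion=[[[0, 0, 0, 0, 0, 0], [0, 0, 0, 0, 0, 0], [0, 0, 0, 0, 0, 0], [0, 0, 0, 0, 0, -0.0583], [0, 0, 0, 0, 0, -0.1167], [0, 0, 0, 0, 0, -0.175], [0, 0, 0, 0, 0, -0.2333], [0, 0, 0, 0, 0, -0.2917]]], fingers=0.08)

```text
time_s: 17.53
position: [0.4642, 0.2882, -0.0101]
tcp_rot: [[-0.247, 0.969, -0.0], [0.969, 0.247, -0.0], [-0.0, -0.0, -1.0]]
force: [0.7, -0.4, -0.0]
opening: 0.919
grasp_force: 0.0
```

In the tool's units: -55 degrees / 120 = -0.4583.

Emit:
play_rows(motion=[[[0, 0, 0, 0, 0, -0.0583], [0, 0, 0, 0, 0, -0.1167], [0, 0, 0, 0, 0, -0.175], [0, 0, 0, 0, 0, -0.2333], [0, 0, 0, 0, 0, -0.2917], [0, 0, 0, 0, 0, -0.35], [0, 0, 0, 0, 0, -0.4083], [0, 0, 0, 0, 0, -0.4583]]])

```text
time_s: 18.2
position: [0.4641, 0.2882, -0.0101]
tcp_rot: [[-0.935, 0.354, -0.0], [0.354, 0.935, -0.0], [0.0, -0.0, -1.0]]
force: [0.6, -0.3, 0.6]
opening: 0.915
grasp_force: 0.0
```

Emit:
play_rows(motion=[[[0, 0, 0, 0, 0, 0], [0, 0, 0, 0, 0, 0], [0, 0, 0, 0, 0, 0], [0, 0, 0, 0, 0, 0], [0, 0, 0, 0, 0, 0], [0, 0, 0, 0, 0, 0], [0, 0, 0, 0, 0, 0]]], fingers=0.048)

```text
time_s: 18.78
position: [0.4642, 0.2883, -0.01]
tcp_rot: [[-0.933, 0.36, 0.0], [0.36, 0.933, 0.0], [-0.0, 0.0, -1.0]]
force: [0.1, -0.2, -1.1]
opening: 0.637
grasp_force: 30.0
```

```bash
python3 go.py .5313,-.1335,.105
```

```text
t 18.78 p [ 0.4642  0.2883 -0.01  ] yaw of y 68.9 J [ 20.  44. 102.  -0.  34. -49.] F [ 0.1 -0.2 -1.1] op 55.4 30.0 z [ 1.e-04  0.e+00 -1.e+00]
.5313,-.1335,.105 -> [-0.2144 -0.3694 -0.115 ]
```

In the tool's units: -0.14 m / 0.3 = -0.4667, -0.135 m / 0.3 = -0.45.

Emit:
play_rows(motion=[[[0, 0, -0.0667, 0, 0, 0], [0, 0, -0.1667, 0, 0, 0], [0, 0, -0.2833, 0, 0, 0], [-0.0333, -0.0567, -0.3833, 0, 0, 0], [-0.0833, -0.1433, -0.45, 0, 0, 0], [-0.14, -0.24, -0.4667, 0, 0, 0], [-0.2, -0.3433, -0.4667, 0, 0, 0], [-0.26, -0.4467, -0.4667, 0, 0, 0]]])

```text
time_s: 19.45
position: [0.4889, 0.1341, 0.1309]
tcp_rot: [[-0.933, 0.359, 0.002], [0.359, 0.933, 0.0], [-0.001, 0.001, -1.0]]
force: [0.1, -0.0, 0.2]
opening: 0.639
grasp_force: 30.0
```

Emit:
play_rows(motion=[[[-0.06, -0.1033, 0, 0, 0, 0], [-0.12, -0.2067, 0, 0, 0, 0], [-0.18, -0.31, 0, 0, 0, 0], [-0.24, -0.4133, 0, 0, 0, 0], [-0.3, -0.5167, 0, 0, 0, 0], [-0.36, -0.62, 0, 0, 0, 0], [-0.4067, -0.7, 0, 0, 0, 0], [-0.44, -0.76, 0, 0, 0, 0]]])

```text
time_s: 20.12
position: [0.5303, -0.128, 0.1299]
tcp_rot: [[-0.932, 0.362, 0.001], [0.362, 0.932, -0.001], [-0.001, -0.001, -1.0]]
force: [0.0, -0.0, -0.4]
opening: 0.639
grasp_force: 30.0
```

In the tool's units: 0.043 m / 0.3 = 0.1433, 0.04 m / 0.3 = 0.1333.

Emit:
play_rows(motion=[[[-0.0147, -0.0247, 0, 0, 0, 0], [-0.0147, -0.0247, 0, 0, 0, 0], [-0.0147, -0.0247, 0, 0, 0, 0], [-0.0147, -0.0247, 0.0333, 0, 0, 0], [-0.0147, -0.0247, 0.0833, 0, 0, 0], [-0.0147, -0.0247, 0.1333, 0, 0, 0], [-0.0147, -0.0247, 0.1433, 0, 0, 0], [-0.0147, -0.0247, 0.1433, 0, 0, 0]]])

```text
time_s: 20.78
position: [0.5301, -0.1315, 0.0856]
tcp_rot: [[-0.934, 0.358, -0.004], [0.358, 0.934, 0.002], [0.004, 0.0, -1.0]]
force: [0.8, -0.5, -0.9]
opening: 0.64
grasp_force: 30.0
```

```bash
python3 go.py .5313,-.1335,.075;  python3 -c "
from rig import bot;s=bot.read_state();print(s['force'],s['moment'],s['position'])"
```

```text
t 20.78 p [ 0.5301 -0.1315  0.0856] yaw of y 69.0 J [-26.  35. 100.   0.  46. -95.] F [ 0.8 -0.5 -0.9] op 55.7 30.0 z [-0.0036  0.0019 -1.    ]
.5313,-.1335,.075 -> [-0.0019 -0.0014  0.0106]
[ 0.77988849 -0.475222   -0.92605819] [-0.01171531 -0.01076258  0.04544387] [ 0.53006169 -0.13150827  0.08560312]
```

In the tool's units: 0.016 m / 0.3 = 0.0533, 0.0145 m / 0.3 = 0.0483.

Emit:
play_rows(motion=[[[0, 0, 0, 0, 0, 0], [0, 0, 0.0167, 0, 0, 0], [0, 0, 0.0333, 0, 0, 0], [0, 0, 0.0383, 0, 0, 0], [0, 0, 0.0433, 0, 0, 0], [0, 0, 0.0483, 0, 0, 0], [0, 0, 0.0533, 0, 0, 0]]])

```text
time_s: 21.37
position: [0.5315, -0.1336, 0.071]
tcp_rot: [[-0.933, 0.36, 0.0], [0.36, 0.933, -0.0], [-0.0, -0.0, -1.0]]
force: [-0.4, -0.2, -0.9]
opening: 0.635
grasp_force: 30.0
```

```bash
python3 go.py .5313,-.1335,.075;  python3 -c "
from rig import bot;s=bot.read_state();print(s['force'],s['moment'],s['position'])"
```

```text
t 21.37 p [ 0.5315 -0.1336  0.071 ] yaw of y 68.9 J [-26.  36. 100.   0.  44. -95.] F [-0.4 -0.2 -0.9] op 55.2 30.0 z [ 2.e-04 -1.e-04 -1.e+00]
.5313,-.1335,.075 -> [ 0.0002  0.0001 -0.004 ]
[-0.40320271 -0.17124249 -0.89324889] [0.03077977 0.03378459 0.05417649] [ 0.53148566 -0.13364645  0.07102396]
```

In the tool's units: 0.006 m / 0.3 = 0.02, 0.0045 m / 0.3 = 0.015.

Emit:
play_rows(motion=[[[0, 0, 0.005, 0, 0, 0], [0, 0, 0.01, 0, 0, 0], [0, 0, 0.015, 0, 0, 0], [0, 0, 0.02, 0, 0, 0]]])

```text
time_s: 21.7
position: [0.5314, -0.1336, 0.0649]
tcp_rot: [[-0.933, 0.36, 0.0], [0.36, 0.933, -0.0], [-0.0, 0.0, -1.0]]
force: [0.2, 0.4, -0.7]
opening: 0.637
grasp_force: 30.0
```

In the tool's units: 0.003 m / 0.3 = 0.01, 0.002 m / 0.3 = 0.0067.

Emit:
play_rows(motion=[[[0, 0, 0.0033, 0, 0, 0], [0, 0, 0.0067, 0, 0, 0], [0, 0, 0.01, 0, 0, 0], [0, 0, 0.01, 0, 0, 0]]])

```text
time_s: 22.03
position: [0.5313, -0.1335, 0.0619]
tcp_rot: [[-0.933, 0.36, -0.0], [0.36, 0.933, 0.0], [0.0, 0.0, -1.0]]
force: [-0.0, 0.6, -1.2]
opening: 0.636
grasp_force: 30.0
```

In the tool's units: 0.0014 m / 0.3 = 0.0047, 0.0007 m / 0.3 = 0.0023.

Emit:
play_rows(motion=[[[0, 0, 0.0023, 0, 0, 0], [0, 0, 0.0047, 0, 0, 0], [0, 0, 0.0047, 0, 0, 0]]])

```text
time_s: 22.28
position: [0.5315, -0.1336, 0.061]
tcp_rot: [[-0.933, 0.36, 0.0], [0.36, 0.933, -0.0], [-0.0, -0.0, -1.0]]
force: [-0.8, 0.7, 2.3]
opening: 0.643
grasp_force: 30.0
```

In the tool's units: -0.1 m / 0.3 = -0.3333, -0.085 m / 0.3 = -0.2833.

Emit:
play_rows(motion=[[[0, 0, 0, 0, 0, 0], [0, 0, 0, 0, 0, 0], [0, 0, 0, 0, 0, 0], [0, 0, 0, 0, 0, 0], [0, 0, -0.0667, 0, 0, 0], [0, 0, -0.1833, 0, 0, 0], [0, 0, -0.2833, 0, 0, 0], [0, 0, -0.3333, 0, 0, 0]]], fingers=0.08)

```text
time_s: 22.95
position: [0.5331, -0.1343, 0.1639]
tcp_rot: [[-0.933, 0.359, 0.005], [0.359, 0.933, -0.002], [-0.005, -0.0, -1.0]]
force: [0.3, -0.1, -0.2]
opening: 0.917
grasp_force: 0.0
```

```bash
python3 go.py .5012,.101,.06
```

```text
t 22.95 p [ 0.5331 -0.1343  0.1639] yaw of y 68.9 J [-26.  28.  96.   0.  56. -95.] F [ 0.3 -0.1 -0.2] op 79.8 0.0 z [ 0.0047 -0.0023 -1.    ]
.5012,.101,.06 -> [0.1149 0.2081 0.1032]
```

In the tool's units: 0.208 m / 0.3 = 0.6933, 0.202 m / 0.3 = 0.6733, 19 degrees / 120 = 0.1583.

Emit:
play_rows(motion=[[[0.0333, 0.0667, 0, 0, 0, 0.0167], [0.0933, 0.1733, 0, 0, 0, 0.0417], [0.1533, 0.2833, 0, 0, 0, 0.0667], [0.2133, 0.3933, 0, 0, 0, 0.0917], [0.2733, 0.5033, 0, 0, 0, 0.1167], [0.3267, 0.6033, 0, 0, 0, 0.1417], [0.3633, 0.6733, 0, 0, 0, 0.1583], [0.375, 0.6933, 0, 0, 0, 0.1583]]])

```text
time_s: 23.62
position: [0.5, 0.1043, 0.1606]
tcp_rot: [[-0.767, 0.642, -0.001], [0.642, 0.767, 0.001], [0.001, 0.0, -1.0]]
force: [-0.1, -0.6, -0.6]
opening: 0.921
grasp_force: 0.0
```

In the tool's units: 0.09 m / 0.3 = 0.3, 0.08 m / 0.3 = 0.2667.

Emit:
play_rows(motion=[[[0, 0, 0.0333, 0, 0, 0], [0, 0, 0.1, 0, 0, 0], [0, 0, 0.2, 0, 0, 0], [0, 0, 0.2667, 0, 0, 0], [0, 0, 0.3, 0, 0, 0], [0, 0, 0.3, 0, 0, 0]]])

```text
time_s: 24.12
position: [0.4997, 0.0996, 0.0681]
tcp_rot: [[-0.764, 0.645, -0.005], [0.645, 0.764, -0.0], [0.004, -0.004, -1.0]]
force: [-0.5, -0.6, 0.1]
opening: 0.917
grasp_force: 0.0
```

```bash
python3 go.py .5012,.101,.016
```

```text
t 24.12 p [0.4997 0.0996 0.0681] yaw of y 49.9 J [ -1.  35. 105.  -0.  40. -51.] F [-0.5 -0.6  0.1] op 79.8 0.0 z [-5.3e-03 -2.0e-04 -1.0e+00]
.5012,.101,.016 -> [-0.0005  0.0022  0.0521]
```

In the tool's units: 0.0545 m / 0.3 = 0.1817, 0.05 m / 0.3 = 0.1667.

Emit:
play_rows(motion=[[[0, 0, 0.05, 0, 0, 0], [0, 0, 0.1167, 0, 0, 0], [0, 0, 0.1667, 0, 0, 0], [0, 0, 0.1817, 0, 0, 0], [0, 0, 0.1817, 0, 0, 0]]], fingers=0.06)

```text
time_s: 24.53
position: [0.5013, 0.1004, 0.0158]
tcp_rot: [[-0.765, 0.644, -0.001], [0.644, 0.765, -0.0], [0.001, -0.001, -1.0]]
force: [-0.3, -0.1, 0.4]
opening: 0.703
grasp_force: 0.0
```

Emit:
play_rows(motion=[[[0, 0, 0, 0, 0, 0], [0, 0, 0, 0, 0, 0], [0, 0, 0, 0, 0, 0], [0, 0, 0, 0, 0, 0], [0, 0, 0, 0, 0, 0], [0, 0, 0, 0, 0, 0], [0, 0, 0, 0, 0, 0], [0, 0, 0, 0, 0, 0]]], fingers=0.018)

```text
time_s: 25.2
position: [0.5013, 0.101, 0.0165]
tcp_rot: [[-0.765, 0.644, 0.0], [0.644, 0.765, -0.0], [-0.0, 0.0, -1.0]]
force: [0.1, 0.4, 3.0]
opening: 0.278
grasp_force: 29.6
```

```bash
python3 go.py .5012,.101,.016
```

```text
t 25.2 p [0.5013 0.101  0.0165] yaw of y 49.9 J [ -1.  40. 107.  -0.  33. -51.] F [0.1 0.4 3. ] op 24.2 29.6 z [ 4.e-04 -1.e-04 -1.e+00]
.5012,.101,.016 -> [ 0.0001 -0.0001  0.0005]
```

In the tool's units: -0.0015 m / 0.3 = -0.005, -0.0005 m / 0.3 = -0.0017, 35 degrees / 120 = 0.2917.

Emit:
play_rows(motion=[[[0, 0, 0, 0, 0, 0], [0, 0, -0.0017, 0, 0, 0], [0, 0, -0.005, 0, 0, 0], [0, 0, -0.005, 0, 0, 0.0583], [0, 0, -0.005, 0, 0, 0.1167], [0, 0, -0.005, 0, 0, 0.175], [0, 0, -0.005, 0, 0, 0.2333], [0, 0, -0.005, 0, 0, 0.2917]]], fingers=0.055)

```text
time_s: 25.87
position: [0.5011, 0.101, 0.0176]
tcp_rot: [[-0.252, 0.968, -0.0], [0.968, 0.252, 0.0], [0.0, -0.0, -1.0]]
force: [0.4, 0.3, -0.9]
opening: 0.62
grasp_force: 0.0
```

In the tool's units: 55 degrees / 120 = 0.4583.

Emit:
play_rows(motion=[[[0, 0, 0, 0, 0, 0.0583], [0, 0, 0, 0, 0, 0.1167], [0, 0, 0, 0, 0, 0.175], [0, 0, 0, 0, 0, 0.2333], [0, 0, 0, 0, 0, 0.2917], [0, 0, 0, 0, 0, 0.35], [0, 0, 0, 0, 0, 0.4083], [0, 0, 0, 0, 0, 0.4583]]])

```text
time_s: 26.53
position: [0.5011, 0.101, 0.0176]
tcp_rot: [[0.648, 0.761, -0.0], [0.761, -0.648, 0.0], [-0.0, -0.0, -1.0]]
force: [0.2, -0.4, -0.6]
opening: 0.63
grasp_force: 0.0
```

Emit:
play_rows(motion=[[[0, 0, 0, 0, 0, 0], [0, 0, 0, 0, 0, 0], [0, 0, 0, 0, 0, 0], [0, 0, 0, 0, 0, 0], [0, 0, 0, 0, 0, 0], [0, 0, 0, 0, 0, 0], [0, 0, 0, 0, 0, 0]]], fingers=0.018)

```text
time_s: 27.12
position: [0.5009, 0.101, 0.0176]
tcp_rot: [[0.643, 0.766, -0.001], [0.766, -0.643, 0.0], [-0.0, -0.0, -1.0]]
force: [0.1, 0.1, 1.0]
opening: 0.272
grasp_force: 29.9
```

```bash
python3 go.py .5313,-.1335,.155; python3 - <<'E'
from m2 import *
S=C["scene"]["frame"][...,::-1];T=C["top"]["frame"][...,::-1]
f=lambda I,u,v,r:cv2.resize(np.ascontiguousarray(I[v-r:v+r,u-r:u+r]),(400,400),interpolation=cv2.INTER_CUBIC)
cv2.imwrite("pics/last.png",np.hstack([f(S,306,208,20),f(T,404,292,25)]))
E
```

```text
t 27.12 p [0.5009 0.101  0.0176] yaw of y -40.0 J [ -1.  40. 107.   0.  33.  39.] F [0.1 0.1 1. ] op 23.7 29.9 z [-6.e-04  0.e+00 -1.e+00]
.5313,-.1335,.155 -> [-0.16    0.1741 -0.1374]
```

View pics/last.png

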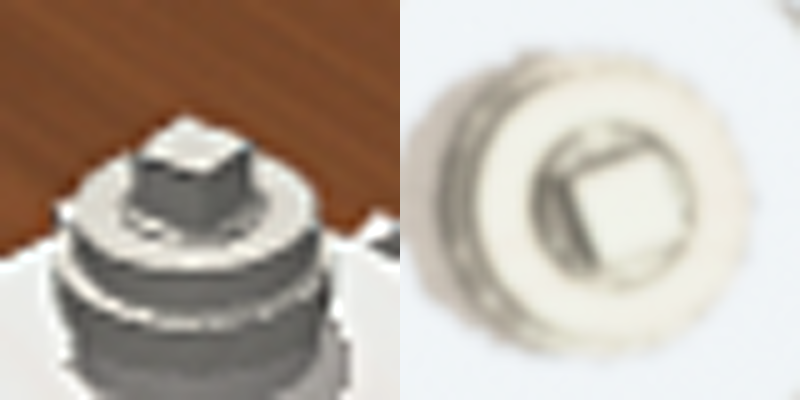

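The last view shows spacer and washer seated flat and coaxial. The square's corners are roughly (135,155),(185,118),(250,150),(197,178) in the left tile and (572,178),(662,150),(690,222),(603,262) in the right.

```bash
python3 - <<'E'
from m2 import *
S=np.array([(135,155),(185,118),(250,150),(197,178)])/10+[286,188]-.5
T=(np.array([(572,178),(662,150),(690,222),(603,262)])-[400,0])/8+[379,267]-.5
for k,P in(("top",T),("scene",S)):
    W=np.array([back(k,p,.098) for p in P]);E=np.roll(W,-1,0)-W
    print(k,W.mean(0).round(4),np.linalg.norm(E,axis=1).round(4),(np.degrees(np.arctan2(E[:,1],E[:,0]))%90).round(1))
# auto: score square angle by edge strength along the projected top-face outline
for k in C:
    G=cv2.cvtColor(cv2.GaussianBlur(C[k]["frame"],(0,0),.7),cv2.COLOR_RGB2GRAY).astype(np.float32)
    gx,gy=cv2.Sobel(G,cv2.CV_32F,1,0),cv2.Sobel(G,cv2.CV_32F,0,1);c0=np.r_[back(k,(T if k=="top" else S).mean(0),.098),.098]
    best=[]
    for t in range(0,90,2):
        b=0
        for dx in np.arange(-.003,.0031,.001):
            for dy in np.arange(-.003,.0031,.001):
                q=sq(.0097,0,t)+c0+[dx,dy,0];sc=0
                for i in range(4):
                    m=np.linspace(.1,.9,12)[:,None];L=q[i]*(1-m)+q[(i+1)%4]*m;p=proj(C[k],L);d=p[-1]-p[0];n=np.array([-d[1],d[0]])/np.linalg.norm(d)
                    mp=p.astype(np.float32)[None];X=cv2.remap(gx,mp,None,1)[0];Y=cv2.remap(gy,mp,None,1)[0];sc+=abs((X*n[0]+Y*n[1]).mean())
                if sc>b:b=sc;w=(dx,dy)
        best.append((round(b),t,np.round(c0[:2]+w,4).tolist()))
    print(k,sorted(best,reverse=True)[:6])
E
```

```text
top [ 0.5319 -0.1352] [0.0188 0.0151 0.0191 0.0175] [16.6 19.7 23.8 18.8]
scene [ 0.5346 -0.1329] [0.0198 0.0206 0.0169 0.0173] [19.6  8.8  9.5 17.1]
scene [(1381, 22, [0.5337, -0.1339]), (1380, 20, [0.5337, -0.1339]), (1377, 18, [0.5337, -0.1339]), (1375, 24, [0.5337, -0.1339]), (1370, 16, [0.5337, -0.1339]), (1367, 26, [0.5337, -0.1339])]
top [(507, 20, [0.5299, -0.1352]), (505, 22, [0.5299, -0.1352]), (504, 18, [0.5299, -0.1352]), (500, 24, [0.5299, -0.1352]), (497, 16, [0.5299, -0.1352]), (490, 26, [0.5299, -0.1352])]
```

In the tool's units: -0.132 m / 0.3 = -0.44, -0.115 m / 0.3 = -0.3833.

Emit:
play_rows(motion=[[[0, 0, -0.0667, 0, 0, 0], [0, 0, -0.1667, 0, 0, 0], [0, 0, -0.2833, 0, 0, 0], [-0.0333, 0.0367, -0.3833, 0, 0, 0], [-0.0833, 0.09, -0.44, 0, 0, 0], [-0.15, 0.1623, -0.44, 0, 0, 0], [-0.22, 0.238, -0.44, 0, 0, 0], [-0.29, 0.3137, -0.44, 0, 0, 0]]])

```text
time_s: 27.98
position: [0.5172, -0.0271, 0.1501]
tcp_rot: [[0.643, 0.766, 0.001], [0.766, -0.643, -0.0], [0.0, 0.001, -1.0]]
force: [-0.2, -0.5, -2.3]
opening: 0.272
grasp_force: 29.9
```

In the tool's units: 0.0797 m / 0.3 = 0.2657, 0.0737 m / 0.3 = 0.2457, 31 degrees / 120 = 0.2583.

Emit:
play_rows(motion=[[[-0.07, 0.0757, 0, 0, 0, 0.0417], [-0.14, 0.1513, 0, 0, 0, 0.0833], [-0.1933, 0.21, 0, 0, 0, 0.125], [-0.2267, 0.2457, 0, 0, 0, 0.1667], [-0.2453, 0.2657, 0, 0, 0, 0.2083], [-0.2453, 0.2657, 0, 0, 0, 0.25], [-0.2453, 0.2657, 0, 0, 0, 0.2583], [-0.2453, 0.2657, 0, 0, 0, 0.2583]]])

```text
time_s: 28.65
position: [0.5303, -0.1337, 0.1492]
tcp_rot: [[0.946, 0.325, -0.001], [0.325, -0.946, 0.001], [-0.001, -0.001, -1.0]]
force: [0.9, -0.5, -2.6]
opening: 0.271
grasp_force: 29.9
```

Emit:
play_rows(motion=[[[0, 0, 0.0333, 0, 0, 0], [0, 0, 0.0667, 0, 0, 0], [0, 0, 0.0867, 0, 0, 0], [0, 0, 0.0933, 0, 0, 0], [0, 0, 0.0933, 0, 0, 0]]])

```text
time_s: 29.07
position: [0.53, -0.1331, 0.1204]
tcp_rot: [[0.946, 0.325, -0.003], [0.325, -0.946, 0.001], [-0.002, -0.002, -1.0]]
force: [0.2, 0.4, -0.9]
opening: 0.271
grasp_force: 29.9
```

```bash
python3 go.py .5308,-.1337,.117;  python3 -c "
from rig import bot;s=bot.read_state();print(s['force'],s['moment'],s['position'])"
```

```text
t 29.07 p [ 0.53   -0.1331  0.1204] yaw of y -71.0 J [-26.  32.  98.  -0.  50.  45.] F [ 0.2  0.4 -0.9] op 23.6 29.9 z [-0.0025  0.0012 -1.    ]
.5308,-.1337,.117 -> [0.0006 0.0008 0.0034]
[ 0.23189002  0.3681392  -0.89211527] [-0.04895985  0.14181006 -0.0172315 ] [ 0.5299824  -0.13313208  0.12035398]
```

In the tool's units: 0.007 m / 0.3 = 0.0233, 0.006 m / 0.3 = 0.02.

Emit:
play_rows(motion=[[[0, 0, 0.005, 0, 0, 0], [0, 0, 0.01, 0, 0, 0], [0, 0, 0.0133, 0, 0, 0], [0, 0, 0.0167, 0, 0, 0], [0, 0, 0.02, 0, 0, 0], [0, 0, 0.0233, 0, 0, 0]]])

```text
time_s: 29.57
position: [0.5309, -0.1338, 0.1147]
tcp_rot: [[0.946, 0.324, 0.0], [0.324, -0.946, -0.0], [0.0, 0.0, -1.0]]
force: [-0.0, 0.5, -1.9]
opening: 0.272
grasp_force: 29.9
```

```bash
 python3 -c "
from rig import bot;s=bot.read_state();print(s['force'],s['moment'],s['position'])"
```

```text
[-0.01399159  0.47883312 -1.91525282] [-0.02832476  0.18006567  0.04129511] [ 0.53091556 -0.13382621  0.11474245]
```

In the tool's units: 0.0025 m / 0.3 = 0.0083, 0.002 m / 0.3 = 0.0067.

Emit:
play_rows(motion=[[[0, 0, 0.0033, 0, 0, 0], [0, 0, 0.0067, 0, 0, 0], [0, 0, 0.0083, 0, 0, 0]]])

```text
time_s: 29.82
position: [0.5307, -0.1337, 0.112]
tcp_rot: [[0.946, 0.324, -0.0], [0.324, -0.946, 0.0], [-0.0, -0.0, -1.0]]
force: [-0.3, -0.1, -2.6]
opening: 0.271
grasp_force: 29.9
```

```bash
 python3 -c "
from rig import bot;s=bot.read_state();print(s['force'],s['moment'],s['position'])"
```

```text
[-0.26144964 -0.08495055 -2.58757182] [-0.08424193  0.14413019 -0.03506044] [ 0.53074178 -0.13372468  0.11200416]
```

In the tool's units: 0.004 m / 0.3 = 0.0133, 0.003 m / 0.3 = 0.01.

Emit:
play_rows(motion=[[[0, 0, 0.0033, 0, 0, 0], [0, 0, 0.0067, 0, 0, 0], [0, 0, 0.01, 0, 0, 0], [0, 0, 0.0133, 0, 0, 0]]])

```text
time_s: 30.15
position: [0.5308, -0.1337, 0.108]
tcp_rot: [[0.946, 0.324, -0.0], [0.324, -0.946, 0.0], [-0.0, -0.0, -1.0]]
force: [-0.7, 0.2, -2.3]
opening: 0.27
grasp_force: 29.9
```

```bash
 python3 -c "
from rig import bot;s=bot.read_state();print(s['force'],s['moment'],s['position'])"
```

```text
[-0.65067448  0.15262643 -2.34642871] [-0.07886108  0.17403871  0.03529835] [ 0.53080365 -0.13374683  0.10804048]
```

In the tool's units: 0.0065 m / 0.3 = 0.0217, 0.006 m / 0.3 = 0.02.

Emit:
play_rows(motion=[[[0, 0, 0.005, 0, 0, 0], [0, 0, 0.01, 0, 0, 0], [0, 0, 0.015, 0, 0, 0], [0, 0, 0.02, 0, 0, 0], [0, 0, 0.0217, 0, 0, 0]]])

```text
time_s: 30.57
position: [0.5307, -0.1337, 0.1013]
tcp_rot: [[0.946, 0.324, -0.0], [0.324, -0.946, 0.0], [-0.0, -0.0, -1.0]]
force: [-0.3, -0.3, -3.0]
opening: 0.276
grasp_force: 29.9
```

In the tool's units: 0.0014 m / 0.3 = 0.0047, 0.0007 m / 0.3 = 0.0023.

Emit:
play_rows(motion=[[[0, 0, 0.0023, 0, 0, 0], [0, 0, 0.0047, 0, 0, 0], [0, 0, 0.0047, 0, 0, 0]]])

```text
time_s: 30.82
position: [0.5308, -0.1338, 0.1006]
tcp_rot: [[0.946, 0.324, 0.0], [0.324, -0.946, -0.0], [0.0, 0.0, -1.0]]
force: [-0.4, -0.2, 2.1]
opening: 0.27
grasp_force: 29.9
```

Contact came at 0.1006, exactly the home height. I release, retract and check.

In the tool's units: -0.075 m / 0.3 = -0.25, -0.045 m / 0.3 = -0.15.

Emit:
play_rows(motion=[[[0, 0, 0, 0, 0, 0], [0, 0, 0, 0, 0, 0], [0, 0, 0, 0, 0, 0], [0, 0, 0, 0, 0, 0], [0, 0, -0.0167, 0, 0, 0], [0, 0, -0.0667, 0, 0, 0], [0, 0, -0.15, 0, 0, 0], [0, 0, -0.25, 0, 0, 0]]], fingers=0.055)

```text
time_s: 31.48
position: [0.5295, -0.1332, 0.1748]
tcp_rot: [[0.946, 0.324, -0.004], [0.324, -0.946, 0.002], [-0.003, -0.003, -1.0]]
force: [0.6, 1.3, 0.0]
opening: 0.627
grasp_force: 0.0
```

In the tool's units: -0.17 m / 0.3 = -0.5667, -0.15 m / 0.3 = -0.5.

Emit:
play_rows(motion=[[[0, -0.0667, -0.0667, 0, 0, 0], [0, -0.1667, -0.1333, 0, 0, 0], [0, -0.2833, -0.1667, 0, 0, 0], [0, -0.4, -0.1667, 0, 0, 0], [0, -0.5, -0.1667, 0, 0, 0], [0, -0.5667, -0.1667, 0, 0, 0], [0, -0.5667, -0.1667, 0, 0, 0], [0, -0.5667, -0.1667, 0, 0, 0]]])

```text
time_s: 32.15
position: [0.4755, 0.0277, 0.2258]
tcp_rot: [[0.945, 0.327, 0.001], [0.327, -0.945, -0.001], [0.001, 0.001, -1.0]]
force: [0.2, -0.5, -0.4]
opening: 0.638
grasp_force: 0.0
```

```bash
python3 go.py; python3 - <<'E'
from m2 import *
for k in C:
    for n in("cap","cap_head","spacer","washer"):
        for r in finder.recognise(k,n):
            if r["confidence"]>.4: print(k,n,np.round(r["at"],3).tolist(),round(r["confidence"],2))
for r in finder.outline_of("scene","cap"):
    q=hull_of(r["pixels"]);print(q.min(0),q.max(0),round(r["confidence"],2))
for h in(.083,.0975):
    P=proj(C["scene"],np.r_[circ(.028,h),sq(.012,h+.047,19)]+[.533,-.1337,0]);print("expect",h,P.min(0).round(1),P.max(0).round(1))
E
```

```text
t 32.15 p [0.4755 0.0277 0.2258] yaw of y -70.9 J [-10.  18. 102.  -0.  60.  61.] F [ 0.2 -0.5 -0.4] op 55.5 0.0 z [ 1.e-03 -6.e-04 -1.e+00]
scene cap [0.541, -0.126, 0.105] 0.74
scene cap_head [0.538, -0.125, 0.105] 0.93
scene spacer [0.576, 0.327, 0.019] 0.91
scene spacer [0.623, 0.086, 0.015] 0.74
scene spacer [0.717, 0.21, 0.014] 0.64
scene spacer [0.551, -0.111, 0.066] 0.59
scene washer [0.545, -0.114, 0.077] 0.45
top cap [0.528, -0.128, 0.109] 0.85
top cap_head [0.528, -0.127, 0.109] 0.55
top spacer [0.716, 0.206, 0.01] 0.85
top spacer [0.62, 0.08, 0.017] 0.79
top spacer [0.573, 0.322, 0.014] 0.56
top spacer [0.532, -0.112, 0.073] 0.48
[293 188] [317 213] 0.7
[353 362] [410 428] 0.17
expect 0.083 [292.7 185.9] [317.6 214.4]
expect 0.0975 [292.5 180.1] [317.6 208.8]
```

The cap's outline, v 188–213, matches the home height (expected 186–214; resting high would be 180–209). All parts are stacked, and the bystanders were never touched.

```bash
python3 -c "
from rig import bot;print(bot.hand_in())"
```

```text
the job is handed in; nothing more can be done
None
```

The job is handed in at about 32 s: spacer, washer and cap are all fully home on the shaft, each felt at its expected seat height with only light contact (a few N), the gripper is open and clear, and the jar, carton and wrench were not touched.

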